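# Open stuck culture pots in a hold-down stand

## Task

Open the culture pots: stand all three, each covered one with its cover still on, centred on the marked places of the opening stand, one to a place in any order, and when all are there swing the fork arm fully over their feet so that it holds the pots down. Lift the stuck covers off, the pots staying behind, and stand them upright in the steel tray; then swing the fork arm well clear again, leaving the open pots upright on their places. Leave the bottle, the beaker and the stack of dishes where they are.

Things in the scene. Friction and masses are not known exactly. Their poses are not given: they have to be found in the camera images.
- pot1: Blue plastic culture pot, open at the top: flat round foot 80 mm in diameter and 6 mm thick, on it a cylindrical body 46 mm in diameter, 80 mm high in all; a black rubber seal round the body 53 mm up. About 0.15 kg. Origin: centre of the foot's underside, z up the pot. It starts upright on the bench, inside its cover or, for at most one of the three pots, already open.
- cover1: Aluminium slip-over cap stuck on pot1 (None if that pot is open at the start), open below, 60 mm wide and high, on top a black knob 26 mm in diameter, 34 mm tall; 0.11 kg. Origin: centre of its lower edge, z up; on the pot this is 24 mm above the pot's underside. Its seal takes 4 to 7 N to pull off: lifted by the knob, it brings the pot along; if the pot is held down it comes off straight up, free after 60 mm.
- pot2: Blue plastic culture pot, open at the top: flat round foot 80 mm in diameter and 6 mm thick, on it a cylindrical body 46 mm in diameter, 80 mm high in all; a black rubber seal round the body 53 mm up. About 0.15 kg. Origin: centre of the foot's underside, z up the pot. It starts upright on the bench, inside its cover or, for at most one of the three pots, already open.
- cover2: Aluminium slip-over cap stuck on pot2 (None if that pot is open at the start), open below, 60 mm wide and high, on top a black knob 26 mm in diameter, 34 mm tall; 0.11 kg. Origin: centre of its lower edge, z up; on the pot this is 24 mm above the pot's underside. Its seal takes 4 to 7 N to pull off: lifted by the knob, it brings the pot along; if the pot is held down it comes off straight up, free after 60 mm.
- pot3: Blue plastic culture pot, open at the top: flat round foot 80 mm in diameter and 6 mm thick, on it a cylindrical body 46 mm in diameter, 80 mm high in all; a black rubber seal round the body 53 mm up. About 0.15 kg. Origin: centre of the foot's underside, z up the pot. It starts upright on the bench, inside its cover or, for at most one of the three pots, already open.
- cover3: Aluminium slip-over cap stuck on pot3 (None if that pot is open at the start), open below, 60 mm wide and high, on top a black knob 26 mm in diameter, 34 mm tall; 0.11 kg. Origin: centre of its lower edge, z up; on the pot this is 24 mm above the pot's underside. Its seal takes 4 to 7 N to pull off: lifted by the knob, it brings the pot along; if the pot is held down it comes off straight up, free after 60 mm.
- stand: Opening stand fixed to the bench: flat aluminium plate 130 mm by 385 mm, 12 mm thick, with a row of three marked circles of 85 mm. Origin: on the underside below the middle place; the row runs along its y axis, the hinge of the fork arm is at +y, the arm parks on the +x side.
- place1 (a point): Centre of a marked place on the stand's top face, nearest the hinge (105 mm from it). Places are 90 mm apart.
- place2 (a point): Centre of a marked place on the stand's top face, the middle one. Places are 90 mm apart.
- place3 (a point): Centre of a marked place on the stand's top face, farthest from the hinge. Places are 90 mm apart.
- fork (a joint): Angle of the fork arm, rad: 0 = fully over the places (stop), 1.25 = fully away (stop), above 0.8 well clear. Grows anticlockwise seen from above, stays where left (0.15 N m friction). A flat steel comb, 10 to 16 mm above the stand's top: over the pots' feet, below their covers. At 0, two prongs flank each place, leaving a 58 mm gap, open to the stand's -x, for the pot's neck.
- fork_grip (a point): Centre of the top of the fork arm's upright black round handle, 22 mm in diameter, whose top is 127 mm above the bench and whose free length below the top is 99 mm. It turns with the arm, 168 mm from the hinge axis, and stands 75 mm to the stand's +x side of the row when the arm is at 0.
- fork_hinge (a point): Point on the upright hinge axis of the fork arm, on the stand's top face.
- tray: Shallow steel tray fixed to the bench, 300 mm (its x) by 100 mm (its y), 20 mm high, 3 mm floor and walls. Origin: centre of its underside. Three covers fit side by side along x, 90 mm apart.
- bottle: Bystander: amber screw-cap jar, 70 mm in diameter, 150 mm tall; origin at the centre of its underside.
- beaker: Bystander: glass beaker, 80 mm in diameter, 95 mm tall; origin at the centre of its underside.
- dishes: Bystander: stack of Petri dishes, 90 mm in diameter, 55 mm tall; origin at the centre of its underside.
Not all that is in view belongs to the job. What is shaped like the pot2 but red is not meant.

How it is judged:
By the outcome, as a careful person would: the job done as asked, in the order asked, and still so for the second after the job is handed in, with the robot touching nothing.
Of cover1, cover2, cover3 only 2 to 3 are there at a start; the rules pass over those that are not, and their reading is None.
At some moment in a run one of pot1, pot2, pot3 may be knocked a few centimetres aside while the robot is not near it.
Once in a run the grip may slacken for a moment while it holds something.
It also fails if it takes over 210 s, if anything falls off the work surface, if the arm or the gripper's body presses on something with over 40 N, if the wrist force passes 120 N, or if a joint passes its speed limit or range.

## Robot

A 6-joint arm with a two-finger parallel gripper is mounted at the origin on the work surface. World frame = base frame: x ahead of the robot, y to its left, z up, the work surface at z = 0. Lengths are in m, angles in degrees, forces in N, time in s.
With the tool pointing down it reaches from about 0.4 to 0.825 m from the base axis. Payload 7 kg.
Tool frame: the origin (TCP) lies at the very end of the fingers, on their centre line; the grasp point (between the pads) lies 19 mm behind it; z points along the fingers, y is the line along which they close (so a half turn about z gives the same grasp; the last joint's range is limited). The gripper opens to 88 mm and grips with 3 to 60 N. Pads are 19 mm wide; open, the fingers measure 130 mm over their backs; the gripper's body (78 mm by 193 mm) begins 47 mm behind the grasp point.
Start: joints at [86.981, 20.546, 0.682, 0, -70.136, -16.507], TCP at [0.226, 0.636, 0.191] pointing down, gripper open.
Joint ranges: [-176.03, 176.03], [-82.01, 121.73], [-58.28, 71.71], [-173.87, 95.51], [-174.79, -0.11], [-173.66, 173.66]. Speed limits (degrees/s): [136.94, 136.94, 172.46, 180, 180, 180].

## Interface

Orientations are given as [roll, pitch, yaw] about the fixed x, y, z axes, in that order (R = Rz(yaw) Ry(pitch) Rx(roll)).
In Python, from plant import get_state, imaging, r, finder gives the robot as it stands.
- The arm moves only by the shell command python3 -m handwheel 'ROWS' [FORCE]. ROWS is JSON, a list of rows, each a list of 5 numbers: the closure, from 0 (fully open) to 1 (shut), then the shift along the world's x, y, z in cm, then the turn about the world's z in degrees. A call has 1 to 8 rows; each row is the pose to reach, as a shift and turn from the pose commanded when the call began; what a row does not reach only later rows make up. A row lasts 1/8 s, in which the tool goes at most 62.5 mm and 10.7 degrees, less where a joint would pass 70% of its speed; a pose out of reach is approached as far as the arm can. A call with a gripper value outside its range is refused whole. The fingers move at their own pace and stop on an object; FORCE is the grip in N (left out, the last holds). Time passes only in rows, so rows that repeat a pose let the fingers close. It gives the time, the measured TCP pose, the force, the opening and the grip force at its end, in the units of the state.
- get_state(): the state, without advancing time (a new reading comes with each control period).
- imaging.capture(name): name is "side" or "top" or "wrist"; returns (picture, depth): 480x640x3 uint8, red, green, blue; 480x640 float32, m along the optical axis (not along the pixel's ray), 0 where there is no reading.
- imaging.get_calibration(name): a dict with "fx", "fy", "cx", "cy" (pixels), "rvec" (rotation vector, rad) and "tvec" (3), from world to camera coordinates, as OpenCV has them; the wrist camera has in their place "hand_eye" (4x4, takes a point from camera to tool coordinates, whose origin is the TCP and whose axes are the flange's). Camera axes: x right, y down, z forward; pixel columns grow to the right and rows downward; lengths in m; the calibration is good to about 2 mm. The wrist camera is an equidistant fisheye: a pixel r from the principal point sees the ray r / f radians off the axis. A picture is of the moment at which its call begins: read the wrist's pose just before it. get_calibration takes no time and is no camera call.
- r.close_job(): hands the job in; it is judged then, once.
Trained networks look in the newest picture that a camera, given by its name, has taken for a name from the list of things; names that differ only in an ending like _2 or _b are one class to them, and where a whole thing is asked for, a point or a joint stands for the part that bears it (a point fixed in the world has none). Each returns a list of dicts, best first, with "p" (0 to 1); they miss things now and then, are a little off and sometimes report something else, mostly with a low value. They report only what shows in the picture. A call takes as long as a camera call. They do not tell look-alikes from the thing itself.
- finder.cut_out(camera, query): "region" (480x640 bool, what is visible of it) and "pixel" ([column, row] in pixels, amid what is visible of it).
The state is a dict: "time_s": time; "joints": joint angles; "qd": joint speeds; "joint_torque": joint torques, N m; "tcp_pos": TCP position; "eef_rot": TCP orientation; "contact_force": force on the tool from outside, world axes, zero at the start; "moment": the same for the moment, N m; "gripper_width": finger opening in m; "gripper_force": force on a finger pad.
Only numpy, scipy, OpenCV 4.12 (cv2) and the standard library are available. Lean on these libraries where they do the work, as an engineer would, in place of code of your own. Each camera call takes 0.05 s, during which the arm holds its last target. There are 200 camera calls.

## Working session

There is one attempt and no reset: what is moved stays moved. The work goes in short steps, Python scripts to look and compute and a shell command to move; the robot and the scene stay as the last step left them, time stands still between calls to the robot, and variables do not carry over. Pictures are saved under pics/ and viewed, at most 14 in all, crops included, and the job is handed in when it is done.

```bash
ls; mkdir -p pics; python3 - <<'E'
from plant import get_state, imaging, r, finder
import cv2,numpy as np
s=get_state();print(s)
ims=[]
for c in("top","side"):
    p,d=imaging.capture(c); np.save(f"{c}.npy",d); cv2.imwrite(f"pics/{c}0.png",p[:,:,::-1])
    print(c,imaging.get_calibration(c))
print(imaging.get_calibration("wrist"))
E
```

```text
pics
{'time_s': 0.0, 'joints': array([ 8.69818227e+01,  2.05924954e+01,  6.33331598e-01, -1.96666048e-02,
       -7.01379107e+01, -1.65080647e+01]), 'qd': array([-0.01080493, -0.02482909, -0.03998259, -0.02131484,  0.07080606,
        0.00468902]), 'joint_torque': array([ 1.12979040e-03, -5.82721853e+01,  2.93051022e+01,  6.99689895e+00,
        6.87344917e-03, -1.71944484e-04]), 'tcp_pos': array([0.22544733, 0.63563708, 0.19030886]), 'eef_rot': array([ 1.79901673e+02, -9.86066111e-03, -1.95329311e+01]), 'contact_force': array([-0.5265808 ,  0.17340488,  0.42224893]), 'moment': array([ 0.04754881, -0.03924609,  0.0492959 ]), 'gripper_force': 0.0, 'gripper_width': 0.08792488517220118}
top {'fx': 436.57084050692174, 'fy': 436.57084050692174, 'cx': 311.2311858110906, 'cy': 234.53696710619954, 'rvec': array([ 2.17523341, -2.1617185 ,  0.10680682]), 'tvec': array([-0.04395723,  0.50316954,  1.084292  ])}
side {'fx': 608.8821655497513, 'fy': 608.8821655497513, 'cx': 308.5213881541416, 'cy': 248.05261130016325, 'rvec': array([ 2.31207416, -0.91023265,  0.34581249]), 'tvec': array([-0.41113206,  0.3101688 ,  1.18404053])}
{'fx': 371.64829954431775, 'fy': 371.64829954431775, 'cx': 322.46004703936393, 'cy': 244.20866224966613, 'hand_eye': array([[ 4.62443166e-04, -9.67789590e-01, -2.51759997e-01,
         6.86893208e-02],
       [ 9.99999842e-01,  5.27789500e-04, -1.92032453e-04,
        -1.27028736e-04],
       [ 3.18723292e-04, -2.51759868e-01,  9.67789681e-01,
        -1.92998567e-01],
       [ 0.00000000e+00,  0.00000000e+00,  0.00000000e+00,
         1.00000000e+00]])}
```

View pics/top0.png

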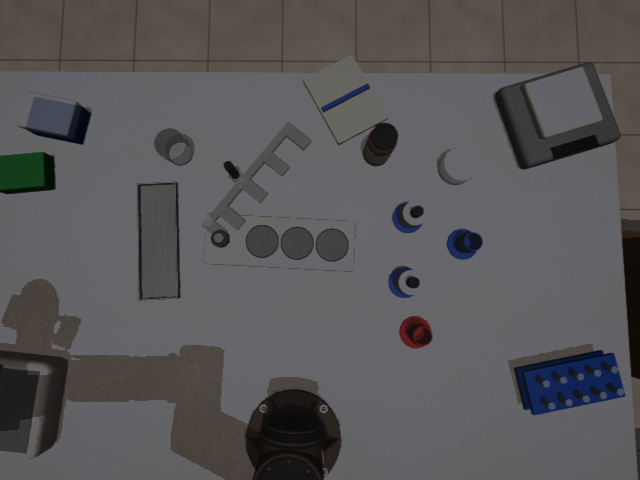

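View pics/side0.png

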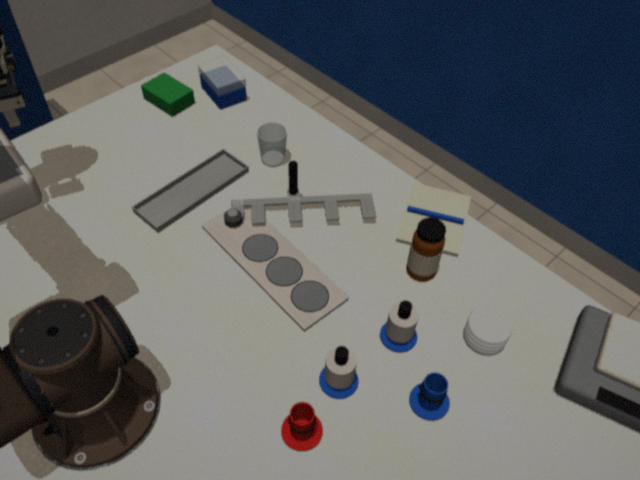

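Top view: the covered pots are at about (408,217) and (404,282), the open pot at (463,244), and the red look-alike at (416,332). The stand places are at (262,241), (297,243) and (332,245), the hinge at (220,238), the handle at (232,170) and the tray at (158,241). The side view agrees: covered pots at (401,325) and (340,372), open pot at (432,395), red at (302,428).

```bash
cat > h.py <<'E'
from plant import get_state, imaging, r, finder
import cv2,numpy as np
from scipy.optimize import least_squares
from scipy.spatial.transform import Rotation as Ro
def cal(c):
    k=imaging.get_calibration(c); return k,cv2.Rodrigues(k["rvec"])[0],np.array(k["tvec"])
def cloud(c,d):                       # world point of every pixel of a fixed camera
    k,R,t=cal(c); v,u=np.mgrid[:480,:640]
    P=np.stack([(u-k["cx"])/k["fx"]*d,(v-k["cy"])/k["fy"]*d,d],-1)
    W=(P-t)@R; W[d<=0]=np.nan; return W
def onplane(c,px,z):
    k,R,t=cal(c); ray=R.T@np.array([(px[0]-k["cx"])/k["fx"],(px[1]-k["cy"])/k["fy"],1]); o=-R.T@t
    return o+ray*(z-o[2])/ray[2]
def tri(p1,p2,c1="top",c2="side"):
    O,D=[],[]
    for c,p in((c1,p1),(c2,p2)):
        k,R,t=cal(c); a=R.T@np.array([(p[0]-k["cx"])/k["fx"],(p[1]-k["cy"])/k["fy"],1]); D.append(a/np.linalg.norm(a));O.append(-R.T@t)
    A=sum(np.eye(3)-np.outer(a,a) for a in D); b=sum((np.eye(3)-np.outer(a,a))@o for a,o in zip(D,O))
    return np.linalg.solve(A,b)
def circ(xy):
    f=lambda p:np.hypot(xy[:,0]-p[0],xy[:,1]-p[1])-p[2]
    return least_squares(f,[*xy.mean(0),np.ptp(xy[:,0])/2],loss="soft_l1",f_scale=.002).x
E
python3 - <<'E'
from h import *
np.set_printoptions(precision=4,suppress=True)
for c in("top","side"):
    d=imaging.capture(c)[1]; W=cloud(c,d)
    for q in("pot1","cover1","stand","fork","fork_grip","fork_hinge","tray","bottle","beaker","dishes"):
        for o in finder.cut_out(c,q):
            if o["p"]<.3: continue
            w=W[o["region"]]; w=w[~np.isnan(w[:,0])]
            if len(w)<5: print(c,q,len(w));continue
            print(c,q,round(o["p"],2),np.round(o["pixel"]),len(w),"med",np.median(w,0),"lo",np.percentile(w,3,axis=0),"hi",np.percentile(w,97,axis=0))
E
```

```text
top pot1 0.77 [462. 244.] 833 med [ 0.4829 -0.4228  0.0113] lo [ 0.4498 -0.4534  0.0008] hi [ 0.517  -0.3961  0.0789]
top pot1 0.74 [418. 335.] 807 med [ 0.2621 -0.3008  0.0088] lo [ 0.2247 -0.3304  0.0016] hi [ 0.2943 -0.2718  0.079 ]
top pot1 0.71 [394. 281.] 279 med [ 0.3897 -0.2556  0.0049] lo [ 0.3492 -0.2878 -0.0018] hi [ 0.4231 -0.2402  0.0315]
top pot1 0.54 [403. 224.] 209 med [ 0.5368 -0.2683  0.0049] lo [ 0.5157 -0.3035  0.0001] hi [ 0.5841 -0.2531  0.0091]
top cover1 0.78 [411. 212.] 611 med [ 0.5471 -0.2838  0.0831] lo [ 0.5235 -0.3167  0.0268] hi [ 0.5783 -0.2622  0.1189]
top cover1 0.7 [413. 283.] 596 med [ 0.3855 -0.2718  0.0837] lo [ 0.3594 -0.3043  0.0355] hi [ 0.4115 -0.2497  0.1186]
top stand 0.92 [274. 238.] 9795 med [0.504  0.0592 0.0128] lo [ 0.4243 -0.1354  0.0067] hi [0.7584 0.2178 0.0362]
top fork 0.57 [247. 176.] 2861 med [0.6453 0.1249 0.0275] lo [ 0.4901 -0.0151  0.0007] hi [0.7782 0.2171 0.1068]
top fork_grip 0.91 [246. 182.] 2783 med [0.6399 0.1301 0.0275] lo [ 0.492  -0.0154  0.0018] hi [0.7776 0.2188 0.1072]
top fork_grip 0.49 [401. 225.] 264 med [ 0.5
[... 2451 characters left out ...]
3 [424. 251.] 1897 med [ 0.6998 -0.2215  0.1076] lo [ 0.6862 -0.2451  0.01  ] hi [ 0.7468 -0.1847  0.1521]
side beaker 0.65 [274. 145.] 1031 med [0.7122 0.2968 0.0643] lo [0.6815 0.2675 0.0114] hi [0.7548 0.3417 0.0949]
side dishes 0.71 [341. 368.] 1095 med [ 0.3732 -0.2887  0.0831] lo [ 0.3545 -0.3086  0.0283] hi [ 0.4078 -0.2574  0.1195]
side dishes 0.69 [491. 331.] 1923 med [ 0.6682 -0.4233  0.0534] lo [ 0.6385 -0.461   0.0015] hi [ 0.7232 -0.3805  0.0586]
side dishes 0.46 [341. 392.] 432 med [ 0.3648 -0.2979  0.006 ] lo [ 0.3467 -0.3162  0.0019] hi [ 0.4108 -0.2471  0.0103]
side dishes 0.46 [292. 205.] 2613 med [0.6467 0.1336 0.0282] lo [ 0.4797 -0.0191  0.0205] hi [0.7755 0.2142 0.1115]
```

```bash
cat >> h.py <<'E'
def clouds(cams=("top","side")):
    return {c:(lambda p,d:(p,cloud(c,d)))(*imaging.capture(c)) for c in cams}
def near(W,xy,r,z0,z1):
    m=(np.hypot(W[...,0]-xy[0],W[...,1]-xy[1])<r)&(W[...,2]>z0)&(W[...,2]<z1); return W[m]
def fixr(xy,r,g):                     # visible outline of known radius: all surface points lie on a disc/cylinder
    f=lambda p:np.maximum(np.hypot(*(xy-p).T)-r,0)
    return least_squares(lambda p:np.r_[f(p)*10],g,loss="soft_l1",f_scale=.01).x
def disc(xy):                         # centre of smallest circle about the points, outliers trimmed
    xy=xy[np.hypot(*(xy-np.median(xy,0)).T)<1.3*np.percentile(np.hypot(*(xy-np.median(xy,0)).T),90)]
    (a,b),r=cv2.minEnclosingCircle((xy*1000).astype(np.float32)); return np.array([a,b,r])/1000
E
cat > m.py <<'E'
from h import *
np.set_printoptions(precision=4,suppress=True)
C=clouds()
for c,(p,W) in C.items():
    for n,g in dict(A=(.545,-.29),B=(.382,-.278)).items():
        k=near(W,g,.06,.113,.13); print(c,n,"knob top",disc(k[:,:2]),np.median(k,0),len(k))
    k=near(W,(.483,-.43),.06,.074,.09); print(c,"C rim",disc(k[:,:2]),np.median(k,0),len(k))
    k=near(W,(.65,.17),.08,.12,.14); print(c,"handle",disc(k[:,:2]) if len(k) else 0,len(k),np.median(k,0))
    g=cv2.cvtColor(p,cv2.COLOR_RGB2GRAY)
    S=(np.abs(W[...,2]-.0125)<.008)&(W[...,0]>.4)&(W[...,0]<.57)&(W[...,1]>-.16)&(W[...,1]<.24)
    t=cv2.threshold(g[S][None],0,255,cv2.THRESH_OTSU)[0]
    n,L,st,ce=cv2.connectedComponentsWithStats((S&(g<t)).astype(np.uint8))
    for i in range(1,n):
        if st[i,4]>500:
            e=cv2.fitEllipse(cv2.findContours((L==i).astype(np.uint8),0,1)[0][0]); print(c,"place",e[0],onplane(c,e[0],.012),st[i,4],"z",np.nanmedian(W[L==i],0))
E
python3 m.py
```

```text
top A knob top [ 0.5519 -0.291   0.0126] [ 0.5512 -0.2908  0.117 ] 95
top B knob top [ 0.3854 -0.2782  0.0128] [ 0.3857 -0.2784  0.1173] 99
top C rim [ 0.485  -0.4314  0.0232] [ 0.4871 -0.4306  0.0778] 91
top handle [0.6567 0.1553 0.0111] 69 [0.6561 0.1555 0.1266]
top place (261.892333984375, 240.91009521484375) [0.4876 0.0859 0.012 ] 869 z [0.4874 0.0856 0.0122]
top place (296.8815612792969, 242.85401916503906) [ 0.4831 -0.0041  0.012 ] 879 z [ 0.4827 -0.0043  0.0122]
top place (331.8601379394531, 244.635498046875) [ 0.4791 -0.0939  0.012 ] 880 z [ 0.4783 -0.0942  0.0121]
side A knob top [ 0.55   -0.2941  0.0139] [ 0.5484 -0.293   0.118 ] 120
side B knob top [ 0.3829 -0.2792  0.0136] [ 0.3824 -0.2798  0.1179] 141
side C rim [ 0.4822 -0.4326  0.0237] [ 0.4804 -0.4333  0.0789] 173
side handle [0.6542 0.1546 0.0119] 64 [0.6543 0.1526 0.1262]
side place (286.41961669921875, 273.56390380859375) [ 0.4829 -0.0135  0.012 ] 2731 z [ 0.4825 -0.0112  0.0129]
```

```bash
python3 -m handwheel '[[0,25,-33,7,-40],[0,25,-33,7,-40],[0,25,-33,7,-40],[0,25,-33,7,-40],[0,25,-33,7,-40],[0,25,-33,7,-40],[0,25,-33,7,-40],[0,25,-33,7,-40]]' 20; python3 -m handwheel '[[0,0.8,-40,0,-30],[0,0.8,-40,0,-30],[0,0.8,-40,0,-30],[0,0.8,-40,0,-30],[0,0.8,-40,0,-30],[0,0.8,-40,0,-30],[0,0.8,-40,0,-30],[0,0.8,-40,0,-30]]'; python3 -m handwheel '[[0,0,-33.8,-4,0],[0,0,-33.8,-4,0],[0,0,-33.8,-4,0],[0,0,-33.8,-4,0],[0,0,-33.8,-4,0],[0,0,-33.8,-4,0],[0,0,-33.8,-4,0],[0,0,-33.8,-4,0]]'
```

```text
time_s: 2.3
tcp_pos: [0.4773, 0.304, 0.2622]
eef_rot: [-179.9, 0.0, -59.7]
contact_force: [-0.2, 0.1, -0.6]
gripper_width: 0.0874
gripper_force: 0.0
time_s: 3.3
tcp_pos: [0.4834, -0.0949, 0.2611]
eef_rot: [180.0, -0.0, -89.7]
contact_force: [0.5, 0.5, -0.6]
gripper_width: 0.0876
gripper_force: 0.0
time_s: 4.3
tcp_pos: [0.4843, -0.4306, 0.2211]
eef_rot: [180.0, 0.0, -89.5]
contact_force: [0.8, -0.3, 0.2]
gripper_width: 0.0876
gripper_force: 0.0
```

```bash
cat >> h.py <<'E'
def wrist():
    s=get_state(); p,d=imaging.capture("wrist"); k=imaging.get_calibration("wrist")
    v,u=np.mgrid[:480,:640]; x=(u-k["cx"])/k["fx"]; y=(v-k["cy"])/k["fy"]; th=np.hypot(x,y)
    f=np.tan(th)/np.maximum(th,1e-9); P=np.stack([x*f*d,y*f*d,d],-1)
    H=np.array(k["hand_eye"]); T=P@H[:3,:3].T+H[:3,3]
    W=T@Ro.from_euler("xyz",s["eef_rot"],degrees=True).as_matrix().T+s["tcp_pos"]; W[(d<=0)|(th>1.3)]=np.nan
    return p,W
E
python3 - <<'E'
from h import *
np.set_printoptions(precision=4,suppress=True)
p,W=wrist(); cv2.imwrite("pics/w1.png",p[:,:,::-1])
k=near(W,(.483,-.432),.05,.072,.09); print("C rim",disc(k[:,:2]),np.median(k,0),len(k))
k=near(W,(.483,-.432),.05,.003,.012); print("C foot",disc(k[:,:2]),len(k))
for g in((.551,-.2925),(.384,-.279)):
    k=near(W,g,.04,.11,.13); print("knob",disc(k[:,:2]) if len(k) else 0,len(k))
C=clouds(("top",));k=near(C["top"][1],(.483,-.432),.05,.072,.09);print(len(k))
E
```

```text
C rim [ 0.4854 -0.4331  0.0231] [ 0.4858 -0.4307  0.0792] 578
C foot [ 0.4855 -0.4335  0.0402] 2423
knob [ 0.5533 -0.2937  0.0129] 431
knob 0 0
0
```

View pics/w1.png

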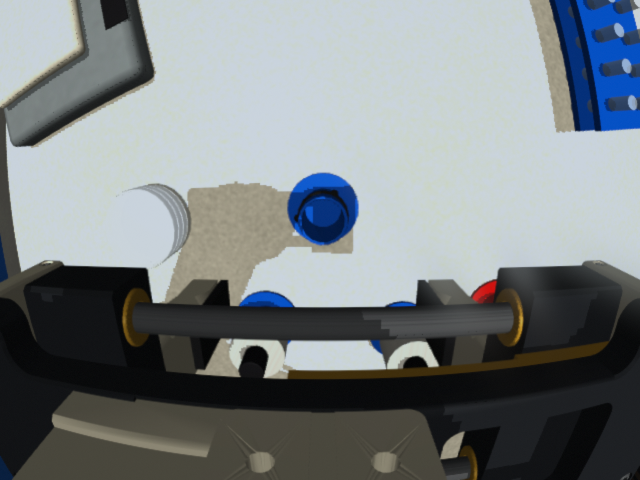

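The wrist picture shows the open pot at (322,208), clear between the fingers' sides, and its measured position agrees with the top and side views to 2 mm.

```bash
python3 -m handwheel '[[0,0.1,-0.1,-6,0],[0,0.1,-0.1,-11,0],[0,0.1,-0.1,-15,0],[0,0.1,-0.1,-17.2,0],[0,0.1,-0.1,-17.2,0],[0,0.1,-0.1,-17.2,0]]' 20; python3 -m handwheel '[[1,0,0,0,0],[1,0,0,0,0],[1,0,0,0,0],[1,0,0,0,0],[1,0,0,0,0],[1,0,0,0,0]]' 20;  python3 -m handwheel '[[1,0,0,1,0],[1,0,0,4,0],[1,0,0,8,0],[1,0,0,12,0],[1,0,0,16,0],[1,0,0,18,0],[1,0,0,18,0]]'
```

```text
time_s: 5.15
tcp_pos: [0.4858, -0.4328, 0.0509]
eef_rot: [-179.9, -0.1, -89.5]
contact_force: [0.0, -0.1, -0.6]
gripper_width: 0.0877
gripper_force: 0.0
time_s: 5.9
tcp_pos: [0.4846, -0.4329, 0.0492]
eef_rot: [180.0, 0.0, -89.5]
contact_force: [0.1, 0.5, 0.8]
gripper_width: 0.0331
gripper_force: 0.0
time_s: 6.78
tcp_pos: [0.4855, -0.4334, 0.2321]
eef_rot: [-179.8, -0.1, -89.5]
contact_force: [0.4, -0.9, -0.8]
gripper_width: 0.0007
gripper_force: 0.0
```

```bash
python3 - <<'E'
from h import *
np.set_printoptions(precision=4,suppress=True)
p,W=wrist(); cv2.imwrite("pics/w2.png",p[:,:,::-1])
for q in ("pot1",):
  for o in finder.cut_out("wrist",q):
    w=W[o["region"]];w=w[~np.isnan(w[:,0])]; print(o["p"],o["pixel"],disc(w[:,:2]),np.median(w,0) if len(w) else 0)
E
```

```text
0.93 [503.1, 299.7] [ 0.2585 -0.3175  0.0348] [ 0.258  -0.3245  0.0184]
0.8 [323.4, 210.9] [ 0.4851 -0.4311  0.0418] [ 0.4857 -0.436   0.0094]
```

View pics/w2.png

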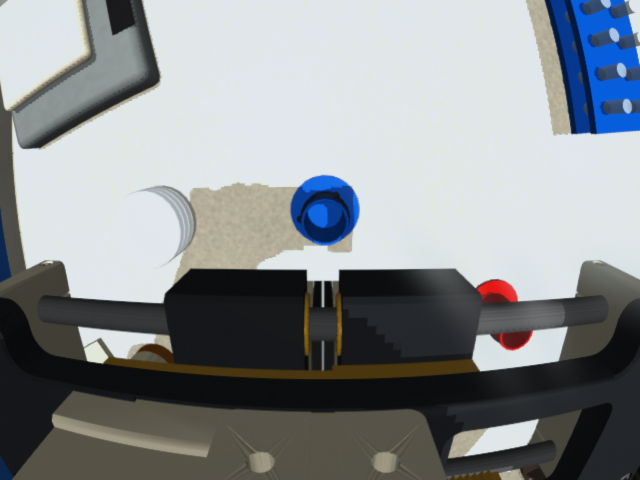

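The gripper closed on nothing, although the pot still stands at (323,210) under the tool. I'll go down open and look from the side.

```bash
python3 -m handwheel '[[0,0,0,0,0],[0,0,0,0,0],[0,0,0,0,0],[0,0,0,0,0],[0,0,0,0,0],[0,0,0,0,0],[0,0,0,0,0],[0,0,0,-6,0]]' 20; python3 -m handwheel '[[0,0,0,-6,0],[0,0,0,-10,0],[0,0,0,-12,0],[0,0,0,-12,0],[0,0,0,-12,0]]'; python3 -m handwheel '[[0.3,0,0,0,0],[0.3,0,0,0,0],[0.3,0,0,0,0],[0.3,0,0,0,0]]'; python3 - <<'E'
from h import *
np.set_printoptions(precision=4,suppress=True)
p,_=imaging.capture("side"); t,_=imaging.capture("top");w,W=wrist()
k=near(W,(.483,-.432),.05,.003,.012); print("C foot",disc(k[:,:2]),len(k))
f=lambda a:cv2.resize(a,None,fx=2,fy=2)
cv2.imwrite("pics/dbg.png",np.hstack([f(p[250:480,330:530]),f(t[130:360,370:570])])[:,:,::-1])
E
```

```text
time_s: 7.88
tcp_pos: [0.4878, -0.435, 0.1737]
eef_rot: [-179.5, -0.3, -89.5]
contact_force: [1.2, 0.7, -1.0]
gripper_width: 0.0749
gripper_force: 0.0
time_s: 8.5
tcp_pos: [0.4854, -0.4334, 0.0504]
eef_rot: [-179.9, -0.1, -89.5]
contact_force: [-0.2, 0.4, 0.1]
gripper_width: 0.0877
gripper_force: 0.0
time_s: 9.0
tcp_pos: [0.4846, -0.4329, 0.0495]
eef_rot: [-180.0, -0.0, -89.5]
contact_force: [-0.2, -0.0, 0.1]
gripper_width: 0.0618
gripper_force: 0.0
C foot [ 0.4855 -0.4337  0.04  ] 5620
```

View pics/dbg.png

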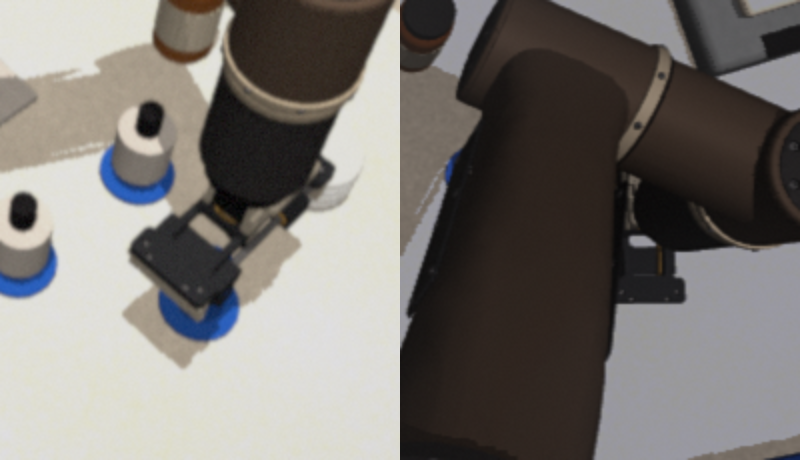

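The side view shows the gripper correctly over the open pot, with the fingers beside its body. I'll close in steps and watch the width and the force.

```bash
python3 -m handwheel '[[0.55,0,0,0,0],[0.55,0,0,0,0]]' 20;python3 -m handwheel '[[0.55,0,0,0,0],[0.55,0,0,0,0]]';python3 -m handwheel '[[0.7,0,0,0,0],[0.7,0,0,0,0]]'; python3 - <<'E'
from h import *
np.set_printoptions(precision=4,suppress=True)
w,W=wrist();k=near(W,(.483,-.432),.06,.003,.012); print("C foot",disc(k[:,:2]),len(k))
cv2.imwrite("pics/w3.png",w[:,:,::-1])
E
```

```text
time_s: 9.4
tcp_pos: [0.4846, -0.4328, 0.0492]
eef_rot: [180.0, 0.0, -89.5]
contact_force: [-0.2, -0.3, 0.2]
gripper_width: 0.0466
gripper_force: 0.0
time_s: 9.65
tcp_pos: [0.4846, -0.4329, 0.0493]
eef_rot: [180.0, 0.0, -89.5]
contact_force: [0.1, -0.5, -0.2]
gripper_width: 0.0398
gripper_force: 0.0
time_s: 9.9
tcp_pos: [0.4846, -0.4329, 0.0493]
eef_rot: [-180.0, -0.0, -89.5]
contact_force: [0.5, 0.7, -0.1]
gripper_width: 0.0282
gripper_force: 0.0
C foot [ 0.4852 -0.4335  0.04  ] 5597
```

View pics/w3.png

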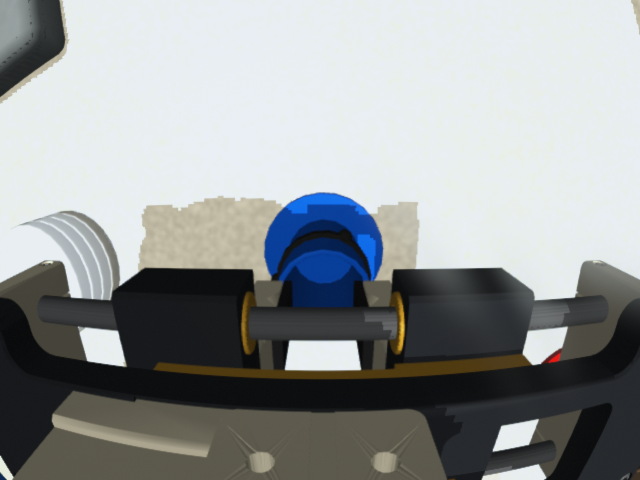

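The pads have closed to 28 mm at rim height with no force, so the upper wall gives no hold. I'll open and grip lower on the body.

```bash
python3 -m handwheel '[[0,0,0,0,0],[0,0,0,0,0],[0,0,0,0,0],[0,0,0,0,0],[0,0,0,0,0],[0,0,0,0,0],[0,0,0,-2,0],[0,0,0,-2.9,0]]' 20;python3 -m handwheel '[[0.3,0,0,0,0],[0.6,0,0,0,0],[0.6,0,0,0,0],[0.6,0,0,0,0],[0.6,0,0,0,0],[0.6,0,0,0,0],[0.6,0,0,0,0]]'; python3 -m handwheel '[[1,0,0,0,0],[1,0,0,0,0],[1,0,0,0,0]]'
```

```text
time_s: 10.95
tcp_pos: [0.484, -0.4325, 0.0193]
eef_rot: [179.9, 0.0, -89.5]
contact_force: [-0.4, 0.7, 0.9]
gripper_width: 0.0875
gripper_force: 0.0
time_s: 11.82
tcp_pos: [0.4844, -0.433, 0.0208]
eef_rot: [180.0, -0.0, -89.5]
contact_force: [-2.4, -0.5, 6.5]
gripper_width: 0.0457
gripper_force: 19.8
time_s: 12.2
tcp_pos: [0.4843, -0.433, 0.0207]
eef_rot: [180.0, -0.0, -89.5]
contact_force: [-3.1, 0.5, 6.2]
gripper_width: 0.0459
gripper_force: 19.8
```

```bash
python3 -m handwheel '[[1,0,0,1,0],[1,0,0,3,0],[1,0,0,6,0],[1,0,0,9,0],[1,0,0,13,0],[1,0,0,17,0],[1,0,0,18,0],[1,0,0,18,0]]' 30; python3 -m handwheel '[[1,0,3,0,0],[1,0,7,0,0],[1,-0.2,12,0,0],[1,-0.4,17,0,0],[1,-0.5,22,0,0],[1,-0.6,27,0,0],[1,-0.7,31,0,0],[1,-0.7,33.8,0,0]]'; python3 - <<'E'
from h import *
np.set_printoptions(precision=4,suppress=True)
s=get_state();print(s["tcp_pos"],s["gripper_width"])
w,W=wrist();t=s["tcp_pos"]
m=near(W,t,.06,t[2]-.03,t[2]+.05);print(len(m))
k=near(W,t,.06,t[2]-.018,t[2]-.008);print("foot",disc(k[:,:2]),np.median(k[:,2]),len(k))
g=cv2.cvtColor(w,cv2.COLOR_RGB2GRAY)
cv2.imwrite("pics/w4.png",w[:,:,::-1])
S=np.abs(W[...,2]-.012)<.006
for n,q in dict(p3=(.478,-.095),p2=(.482,-.005),p1=(.4865,.085)).items():
    R=S&(np.hypot(W[...,0]-q[0],W[...,1]-q[1])<.06); 
    if R.sum()>300:
        tt=cv2.threshold(g[R][None],0,255,cv2.THRESH_OTSU)[0]; k=W[R&(g<tt)]; print(n,disc(k[:,:2]),len(k),k[:,2].mean())
E
```

```text
time_s: 13.2
tcp_pos: [0.4849, -0.4326, 0.2007]
eef_rot: [-179.9, -0.0, -89.5]
contact_force: [0.1, 0.3, -1.0]
gripper_width: 0.0457
gripper_force: 29.8
time_s: 14.2
tcp_pos: [0.4764, -0.0931, 0.1987]
eef_rot: [179.9, 0.0, -89.5]
contact_force: [0.7, -0.1, -1.2]
gripper_width: 0.0451
gripper_force: 29.8
[ 0.4764 -0.0931  0.1987] 0.04511165074987225
11711
foot [ 0.4772 -0.0939  0.0399] 0.18376074484219987 6556
p3 [ 0.488  -0.1014  0.0523] 2265 0.012217870594710911
p1 [0.4942 0.0785 0.0504] 378 0.012509924120435853
```

View pics/w4.png

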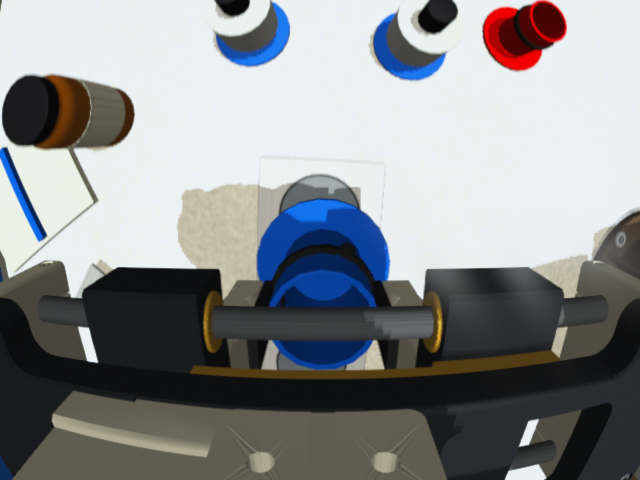

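The open pot hangs straight in the grip at (323,290), above place 3, whose disc shows at (320,190). Lowering it.

```bash
python3 -m handwheel '[[1,0.1,0,-4,0],[1,0.1,0,-8,0],[1,0.1,0,-12,0],[1,0.1,0,-15,0],[1,0.1,0,-16.2,0],[1,0.1,0,-16.6,0],[1,0.1,0,-16.6,0],[1,0.1,0,-16.6,0]]'; python3 -m handwheel '[[0.5,0,0,0,0],[0,0,0,0,0],[0,0,0,0,0],[0,0,0,0,0],[0,0,0,0,0],[0,0,0,0,0],[0,0,0,2,0],[0,0,0,7,0]]';python3 -m handwheel '[[0,0,0,5,0],[0,0,0,10,0],[0,4,-6,14,10],[0,4,-12,14,20],[0,6,-18,14,30],[0,7.4,-19.8,14,40],[0,7.4,-19.8,14,50],[0,7.4,-19.8,14,60]]'
```

```text
time_s: 15.25
tcp_pos: [0.4794, -0.0947, 0.0352]
eef_rot: [-179.9, 0.0, -89.5]
contact_force: [-0.1, 0.3, -1.1]
gripper_width: 0.0457
gripper_force: 29.8
time_s: 16.25
tcp_pos: [0.4767, -0.0951, 0.1031]
eef_rot: [179.7, -0.0, -89.5]
contact_force: [1.3, 0.5, 0.9]
gripper_width: 0.0877
gripper_force: 0.0
time_s: 17.25
tcp_pos: [0.5524, -0.2937, 0.2433]
eef_rot: [180.0, 0.1, -29.3]
contact_force: [-0.4, -0.3, 0.5]
gripper_width: 0.0877
gripper_force: 0.0
```

```bash
cat > pl.py <<'E'
from h import *
np.set_printoptions(precision=4,suppress=True)
def blue(p,W,q,z):       # centre of a pot's foot on its place, by its outline
    h=cv2.cvtColor(p,cv2.COLOR_RGB2HSV); m=(h[...,0]>100)&(h[...,0]<130)&(h[...,1]>120)&(np.abs(W[...,2]-z)<.006)&(np.hypot(W[...,0]-q[0],W[...,1]-q[1])<.07)
    return (disc(W[m][:,:2]),m.sum()) if m.sum()>50 else None
if __name__=="__main__":
    C=clouds()
    for c,(p,W) in C.items():
        for q in((.478,-.095),(.482,-.005),(.4865,.085)): print(c,"foot",q,blue(p,W,q,.018))
        for g in((.551,-.2925),(.384,-.279)):
            k=near(W,g,.07,.113,.13); print(c,"knob",disc(k[:,:2]) if len(k)>10 else None)
    p,W=wrist()
    for g in((.551,-.2925),(.384,-.279)):
        k=near(W,g,.07,.113,.13); print("w knob",disc(k[:,:2]) if len(k)>10 else None, np.median(k[:,2]))
        print("   foot",blue(p,W,g,.006))
    print(get_state()["tcp_pos"])
E
python3 pl.py
```

```text
top foot (0.478, -0.095) None
top foot (0.482, -0.005) None
top foot (0.4865, 0.085) None
top knob [ 0.5519 -0.2912  0.013 ]
top knob [ 0.3849 -0.2787  0.0129]
side foot (0.478, -0.095) (array([ 0.4766, -0.0955,  0.0416]), np.int64(432))
side foot (0.482, -0.005) None
side foot (0.4865, 0.085) None
side knob [ 0.5505 -0.2929  0.0133]
side knob [ 0.384  -0.2799  0.0132]
w knob [ 0.5536 -0.2929  0.0132] 0.11750825217212851
   foot (array([ 0.554 , -0.2928,  0.0392]), np.int64(854))
w knob [ 0.3915 -0.282   0.0115] 0.11686407795947829
   foot (array([ 0.4099, -0.2923,  0.0297]), np.int64(384))
[ 0.5525 -0.2929  0.244 ]
```

```bash
python3 -m handwheel '[[0,0,0,-5,0],[0,0,0,-10,0],[0,0,0,-13.5,0],[0,0,0,-15.3,0],[0,0,0,-15.4,0],[0,0,0,-15.4,0],[0.4,0,0,-15.4,0],[0.7,0,0,-15.4,0]]' 35; python3 -m handwheel '[[0.7,0,0,0,0],[1,0,0,0,0],[1,0,0,0,0],[1,0,0,0,0],[1,0,0,0,0],[1,0,0,0,0]]'; python3 -m handwheel '[[1,0,0,1,0],[1,0,0,3,0],[1,0,0,6,0],[1,0,0,10,0],[1,0,0,14,0],[1,0,0,17,0],[1,0,0,18,0],[1,0,0,18,0]]'; python3 -c "
from plant import get_state;print(get_state()['joints'])"
```

```text
time_s: 18.4
tcp_pos: [0.5531, -0.293, 0.0913]
eef_rot: [-180.0, -0.1, -29.5]
contact_force: [-0.5, -0.1, 0.4]
gripper_width: 0.0729
gripper_force: 0.0
time_s: 19.15
tcp_pos: [0.5526, -0.2928, 0.0902]
eef_rot: [-180.0, 0.0, -29.5]
contact_force: [0.2, 0.1, 0.1]
gripper_width: 0.0133
gripper_force: 0.0
time_s: 20.15
tcp_pos: [0.5527, -0.2928, 0.2708]
eef_rot: [-180.0, -0.1, -29.5]
contact_force: [0.2, -0.4, 0.0]
gripper_width: 0.0005
gripper_force: 0.0
[-1.00629405e+01  1.36576469e+01  1.29848218e+00 -1.08498418e-02
 -7.75759061e+01  7.05357072e+01]
```

Missed again, the same way: the real fingertips seem to end above the reported TCP. I'll measure them in the tool frame with the wrist depth.

```bash
python3 -m handwheel '[[0,0,0,0,0],[0,0,0,0,0],[0,0,0,0,0],[0,0,0,0,0],[0,0,0,0,0],[0,0,0,0,0],[0,0,0,0,0],[0,0,0,0,0]]'; python3 - <<'E'
from h import *
np.set_printoptions(precision=4,suppress=True)
s=get_state();p,W=wrist();R=Ro.from_euler("xyz",s["eef_rot"],degrees=True).as_matrix()
T=(W-s["tcp_pos"])@R
m=(np.abs(T[...,0])<.03)&(np.abs(T[...,1])<.08)&(T[...,2]>-.12)&(T[...,2]<.03)
v,u=np.nonzero(m);t=T[m]; print(len(t))
for lo in range(-120,30,10):
    q=(t[:,2]*1000>=lo)&(t[:,2]*1000<lo+10)
    if q.any(): print(lo,q.sum(),"x",t[q,0].min(),t[q,0].max(),"y",np.percentile(t[q,1],[0,25,50,75,100]),"px",u[q].min(),u[q].max(),v[q].min(),v[q].max())
print(s["gripper_width"])
cv2.imwrite("pics/w5.png",p[:,:,::-1])
E
```

```text
time_s: 21.15
tcp_pos: [0.5526, -0.2929, 0.2703]
eef_rot: [-180.0, -0.0, -29.5]
contact_force: [0.4, -0.4, -0.6]
gripper_width: 0.0751
gripper_force: 0.0
12601
-120 6434 x -0.029990302371057306 0.029997196206028254 y [-0.08   -0.0221  0.0075  0.0383  0.08  ] px 38 609 310 479
-110 1016 x -0.029494045083337958 0.02999761579319242 y [-0.0433 -0.0415 -0.0006  0.0409  0.0427] px 170 476 300 458
-100 877 x -0.0031757022995844344 0.015717125693519074 y [-0.0444 -0.0416 -0.0413  0.0409  0.0443] px 178 467 336 373
-90 1262 x -0.009723665688002361 0.010058767736503037 y [-0.0421 -0.0413 -0.0382  0.0402  0.0416] px 196 448 337 374
-80 411 x -0.010265692646985035 0.004676026062343638 y [-0.0418 -0.0378  0.0367  0.0372  0.0414] px 211 438 338 371
-70 661 x -0.009067129454896251 0.012978904564458061 y [-0.0553 -0.0454 -0.0375  0.0444  0.0543] px 182 463 296 356
-60 927 x -0.009214908137240758 0.013125155302028797 y [-0.054  -0.0441  0.037   0.0434  0.0532] px 191 454 287 342
-50 782 x 0.0007547914989519752 0.012865583532025637 y [-0.0536 -0.0417  0.0367  0.041   0.0531] px 200 445 279 305
-40 231 x -0.0013118125890071164 0.012495675983764495 y [-0.0532 -0.0382 -0.0375  0.0375  0.0527] px 206 439 279 305
0.07507479237880962
```

View pics/w5.png

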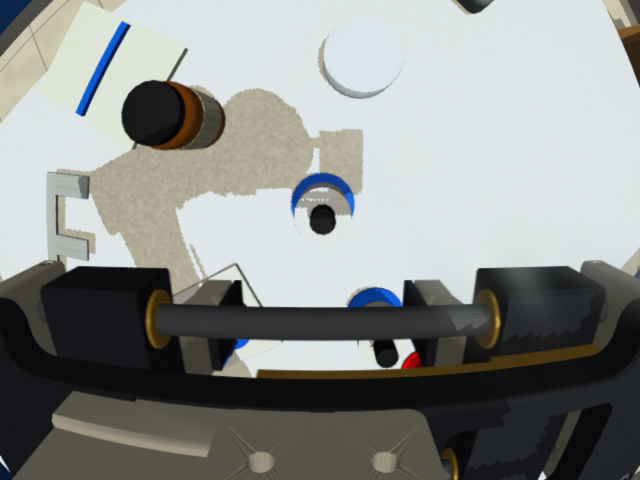

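The picture shows pot A under the tool at (322,210), and the depth puts the fingertips about 35 mm behind the reported TCP. I'll get the exact figure.

```bash
python3 - <<'E'
from h import *
s=get_state();p,W=wrist();R=Ro.from_euler("xyz",s["eef_rot"],degrees=True).as_matrix()
T=(W-s["tcp_pos"])@R
m=(np.abs(T[...,0])<.03)&(np.abs(T[...,1])<.08)&(T[...,2]>-.12)&(T[...,2]<.03)
t=T[m]; z=np.sort(t[:,2]); print(z[-1],z[-20],z[-60],z[-120],z[-240]); f=t[t[:,2]>-.045];print(f[:,0].min(),f[:,0].max())
C=clouds(("side",))["side"][1]; T=(C-s["tcp_pos"])@R; t=T[(np.abs(T[...,0])<.03)&(np.abs(T[...,1])<.08)&(T[...,2]>-.12)&(T[...,2]<.03)]; z=np.sort(t[:,2]);print("side",len(z),z[-1],z[-5],z[-20],z[-60])
k=near(W,(.5526,-.2929),.07,.113,.13);print(disc(k[:,:2]))
E
```

```text
-0.03411180279746591 -0.03523018550000249 -0.03656573526449358 -0.038025251682263166 -0.040091559510226825
-0.002314251584309175 0.012936240173523806
side 373 -0.03530173737335361 -0.03670889023704158 -0.04034067222225522 -0.04454520077394197
[ 0.55363654 -0.29260895  0.01295899]
```

Both views put the tips 35 mm above the reported TCP, so every grip height must go 35 mm lower. I'll grip the knob of A on that basis.

```bash
python3 -m handwheel '[[0,0,0,-5,0],[0,0,0,-10,0],[0,0,0,-15,0],[0,0,0,-19,0],[0,0,0,-21.5,0],[0,0,0,-21.5,0],[0.4,0,0,-21.5,0],[0.7,0,0,-21.5,0]]' 35; python3 -m handwheel '[[0.7,0,0,0,0],[1,0,0,0,0],[1,0,0,0,0],[1,0,0,0,0],[1,0,0,0,0]]'
```

```text
time_s: 22.3
tcp_pos: [0.5537, -0.2931, 0.0569]
eef_rot: [-180.0, -0.2, -29.5]
contact_force: [-0.2, 0.1, -0.0]
gripper_width: 0.0732
gripper_force: 0.0
time_s: 22.92
tcp_pos: [0.5526, -0.2928, 0.0552]
eef_rot: [-180.0, 0.0, -29.5]
contact_force: [-0.1, 0.3, 0.5]
gripper_width: 0.0255
gripper_force: 35.0
```

```bash
python3 -m handwheel '[[1,0,0,0.5,0],[1,0,0,2,0],[1,0,0,5,0],[1,0,0,9,0],[1,0,0,13,0],[1,0,0,16,0],[1,0,0,16,0],[1,0,2,16,2]]'; python3 -m handwheel '[[1,-0.5,3,0,5],[1,-1.5,8,0,10],[1,-2.5,13,0,15],[1,-3.5,18,0,20],[1,-4.5,23,0,24],[1,-5.5,28,0,25],[1,-6.3,33,0,25],[1,-6.6,35.7,0,25]]'; python3 -m handwheel '[[1,0,0,0,0],[1,0,0,0,0]]'; python3 - <<'E'
from pl import *
s=get_state();print(s["tcp_pos"],s["eef_rot"],s["joints"])
C=clouds()
for c,(p,W) in C.items():
    print(c,"C foot",blue(p,W,(.478,-.095),.018)); k=near(W,(.478,-.095),.06,.085,.10); print(" rim",disc(k[:,:2]) if len(k)>20 else len(k))
    t=s["tcp_pos"]; print(c,"held foot",blue(p,W,t,t[2]-.04))
p,W=wrist()
t=s["tcp_pos"]; 
for z in(-.055,-.05,-.045,-.04): print(z,blue(p,W,t,t[2]+z))
print("w C",blue(p,W,(.478,-.095),.018))
cv2.imwrite("pics/t6.png",C["top"][0][100:400,100:500,::-1])
E
```

```text
time_s: 23.92
tcp_pos: [0.552, -0.2729, 0.2147]
eef_rot: [-180.0, 0.0, -27.6]
contact_force: [0.4, 0.8, -3.5]
gripper_width: 0.0253
gripper_force: 35.0
time_s: 24.92
tcp_pos: [0.4849, 0.0865, 0.2144]
eef_rot: [180.0, 0.1, -2.3]
contact_force: [1.7, 0.1, -1.7]
gripper_width: 0.0256
gripper_force: 35.0
time_s: 25.18
tcp_pos: [0.4858, 0.0841, 0.2145]
eef_rot: [180.0, 0.1, -2.5]
contact_force: [0.6, 0.3, -2.7]
gripper_width: 0.0252
gripper_force: 35.0
[0.4858 0.0841 0.2145] [179.9606   0.0758  -2.4544] [ 32.7078   2.319  -19.456   -0.0123 -68.3097  54.8424]
top C foot (array([ 0.4762, -0.0932,  0.0396]), np.int64(540))
 rim [ 0.4763 -0.0943  0.023 ]
top held foot None
side C foot (array([ 0.4769, -0.0968,  0.0417]), np.int64(435))
 rim [ 0.4745 -0.0944  0.0251]
side held foot None
-0.055 (array([0.4884, 0.0847, 0.0394]), np.int64(2593))
-0.05 (array([0.4884, 0.0847, 0.0394]), np.int64(2875))
-0.045 (array([0.4889, 0.0851, 0.0391]), np.int64(2470))
-0.04 None
w C (array([ 0.4795, -0.095 ,  0.0409]), np.int64(1631))
```

View pics/t6.png

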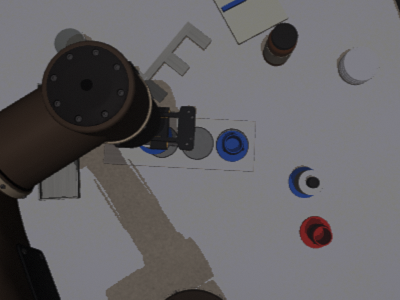

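The top crop shows the open pot on place 3 at (232,145), the held pot over place 1, and place 2 free at (197,143). In the top view the pot is about 3 mm off its circle, so I'll fit the circle and the foot in the same rectified views.

```bash
cat > ring.py <<'E'
from h import *
np.set_printoptions(precision=4,suppress=True)
def project(c,X,s=None):
    k=imaging.get_calibration(c)
    if c!="wrist": return cv2.projectPoints(X,k["rvec"],k["tvec"],np.array([[k["fx"],0,k["cx"]],[0,k["fy"],k["cy"]],[0,0,1.]]),None)[0][:,0]
    R=Ro.from_euler("xyz",s["eef_rot"],degrees=True).as_matrix(); H=np.array(k["hand_eye"])
    P=((X-s["tcp_pos"])@R-H[:3,3])@H[:3,:3]; r_=np.hypot(P[:,0],P[:,1]); th=np.arctan2(r_,P[:,2])
    return np.c_[k["cx"]+k["fx"]*th*P[:,0]/r_,k["cy"]+k["fy"]*th*P[:,1]/r_]
def ring(c,img,ch,q,z,r,s=None,span=.008,sgn=1):
    g=cv2.GaussianBlur(img,(3,3),0).astype(np.float32); g=g[...,ch] if ch is not None else g.mean(2)
    a=np.linspace(0,2*np.pi,120,endpoint=False); best=None
    o=np.arange(-span,span+1e-9,.0005); out=[]
    def val(x,y,rr):
        X=np.c_[x+rr*np.cos(a),y+rr*np.sin(a),np.full(120,z)]; uv=project(c,X,s).astype(np.float32)
        return cv2.remap(g,uv[:,:1],uv[:,1:],cv2.INTER_LINEAR)[:,0]
    for dx in o:
        for dy in o:
            x,y=q[0]+dx,q[1]+dy; out.append((np.clip(sgn*(val(x,y,r+.002)-val(x,y,r-.002)),-5,40).mean(),x,y))
    return np.array(max(out))
E
python3 - <<'E'
from ring import *
s=get_state();ims={c:imaging.capture(c)[0] for c in("top","side","wrist")}
for c in ims:
    for n,q in dict(p2=(.4825,-.005)).items(): print(c,n,ring(c,ims[c],None,q,.012,.0425,s))
    print(c,"Cfoot",ring(c,ims[c],0,(.4785,-.095),.018,.04,s))
    print(c,"p3ring",ring(c,ims[c],0,(.4785,-.095),.012,.0425,s))
E
```

```text
top p2 [24.811  0.483 -0.004]Traceback (most recent call last):
  File "<stdin>", line 5, in <module>
  File "ring.py", line 18, in ring
    x,y=q[0]+dx,q[1]+dy; out.append((np.clip(sgn*(val(x,y,r+.002)-val(x,y,r-.002)),-5,40).mean(),x,y))
                                                                  ~~~^^^^^^^^^^^^
  File "ring.py", line 14, in val
    X=np.c_[x+rr*np.cos(a),y+rr*np.sin(a),np.full(120,z)]; uv=project(c,X,s).astype(np.float32)
                                                              ~~~~~~~^^^^^^^
  File "ring.py", line 4, in project
    k=imaging.get_calibration(c)
ValueError: time passes only in moves, steps and waits
```

```bash
sed -i 's/^def project/import functools\ngc=functools.lru_cache(imaging.get_calibration)\ndef project/; s/k=imaging.get_calibration(c)$/k=gc(c)/' ring.py; python3 - <<'E'
from ring import *
s=get_state();ims={c:imaging.capture(c)[0] for c in("top","side","wrist")}
for c in ims:
    print(c,"p2",ring(c,ims[c],None,(.4825,-.005),.012,.0425,s))
    print(c,"Cfoot",ring(c,ims[c],0,(.4785,-.095),.018,.04,s))
    print(c,"p3ring",ring(c,ims[c],0,(.4785,-.095),.012,.0425,s))
E
```

```text
top p2 [24.8177  0.483  -0.004 ]
top Cfoot [36.0513  0.4785 -0.0935]
top p3ring [39.8729  0.4795 -0.0935]
side p2 [23.0748  0.4835 -0.0035]
side Cfoot [32.1761  0.475  -0.0975]
side p3ring [32.6967  0.482  -0.0925]
wrist p2 [33.6683  0.486  -0.0055]
wrist Cfoot [31.1354  0.477  -0.094 ]
wrist p3ring [31.6841  0.481  -0.097 ]
```

```bash
python3 - <<'E'
from ring import *
s=get_state();out=[]
for c in("top","wrist"):
    im=imaging.capture(c)[0]; im=cv2.convertScaleAbs(im,alpha=1.6 if c=="top" else 1)
    x=np.linspace(.54,.42,400);y=np.linspace(.055,-.145,400*200//120); Y,X=np.meshgrid(y,x)
    uv=project(c,np.c_[X.ravel(),Y.ravel(),np.full(X.size,.012)],s).astype(np.float32).reshape(*X.shape,2)
    o=cv2.remap(im,uv[...,0],uv[...,1],cv2.INTER_CUBIC); out.append(cv2.resize(o,(500,300)))
cv2.imwrite("pics/o7.png",np.vstack(out)[:,:,::-1])
E
```

```text
(no output)
```

View pics/o7.png

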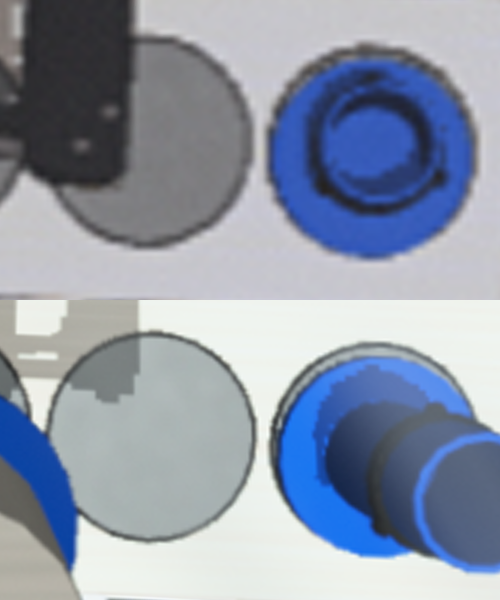

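In the rectified top view the foot on place 3 sits about 3 mm low in the picture (toward -x) inside its circle: circle centre row ~149, foot ~158. I'll fix that later, and set pot A down with the corrected place 1.

```bash
python3 -m handwheel '[[1,0.25,0,-4,0],[1,0.25,0,-8,0],[1,0.25,0,-11.5,0],[1,0.25,0,-13.5,0],[1,0.25,0,-14.4,0],[1,0.25,0,-14.7,0],[1,0.25,0,-14.7,0],[1,0.25,0,-14.7,0]]'; python3 -m handwheel '[[0.4,0,0,0,0],[0,0,0,0,0],[0,0,0,0,0],[0,0,0,0,0],[0,0,0,0,0],[0,0,0,0,0],[0,0,0,2,0],[0,0,0,7,0]]';python3 -m handwheel '[[0,0,0,6,0],[0,0,0,10,0],[0,-2,-6,13,0],[0,-4,-12,13,0],[0,-6,-18,13,0],[0,-8,-24,13,0],[0,-10,-30,13,0],[0,-10.5,-36.3,13,0]]'; python3 -m handwheel '[[0,0,0,0,0],[0,0,0,0,0]]'; python3 - <<'E'
from pl import *
C=clouds()
for c,(p,W) in C.items():
    print(c,"A foot",blue(p,W,(.4875,.085),.018),"C",blue(p,W,(.478,-.095),.018))
    for z,g in((.118,(.384,-.279)),(.13,(.4875,.085))):
        k=near(W,g,.05,z-.006,z+.01); print("  knob",disc(k[:,:2]) if len(k)>10 else None)
p,W=wrist(); print(get_state()["tcp_pos"])
k=near(W,(.384,-.279),.07,.113,.13); print("w knob",disc(k[:,:2]) if len(k)>10 else None,"foot",blue(p,W,(.384,-.279),.006))
E
```

```text
time_s: 26.72
tcp_pos: [0.4896, 0.0844, 0.069]
eef_rot: [-180.0, -0.1, -2.5]
contact_force: [0.5, 0.4, -2.0]
gripper_width: 0.0252
gripper_force: 35.0
time_s: 27.72
tcp_pos: [0.4874, 0.0833, 0.137]
eef_rot: [179.8, 0.3, -2.5]
contact_force: [1.2, 1.6, -0.1]
gripper_width: 0.0871
gripper_force: 0.0
time_s: 28.72
tcp_pos: [0.3842, -0.2703, 0.269]
eef_rot: [180.0, -0.1, -2.5]
contact_force: [3.0, 0.4, 0.6]
gripper_width: 0.0872
gripper_force: 0.0
time_s: 28.98
tcp_pos: [0.3849, -0.2688, 0.268]
eef_rot: [-180.0, 0.0, -2.6]
contact_force: [0.6, -0.2, 0.1]
gripper_width: 0.0875
gripper_force: 0.0
top A foot (array([0.4878, 0.0859, 0.0398]), np.int64(208)) C None
  knob None
  knob [0.4888 0.0849 0.0125]
side A foot (array([0.4863, 0.0834, 0.0403]), np.int64(319)) C (array([ 0.4765, -0.0965,  0.0407]), np.int64(424))
  knob [ 0.3838 -0.2796  0.0133]
  knob [0.4878 0.0833 0.014 ]
[ 0.3857 -0.2675  0.2683]
w knob [ 0.3864 -0.2799  0.0132] foot (array([ 0.387 , -0.2798,  0.0394]), np.int64(754))
```

Place 1 is now within 0.5 mm in the top view. The arm seems short of pot B at this height, so I'll come down and check.

```bash
python3 -m handwheel '[[0,0,0,-5,0],[0,0,0,-8,0],[0,0,0,-10,0],[0,0,0,-10,0],[0,0,0,-10,0]]'; python3 -c "
from plant import get_state;print(get_state()['joints'])"
```

```text
time_s: 29.75
tcp_pos: [0.3863, -0.2682, 0.1694]
eef_rot: [180.0, -0.1, -2.4]
contact_force: [-0.1, 0.1, 0.2]
gripper_width: 0.0875
gripper_force: 0.0
[-1.06811234e+01  1.83328275e+00 -2.61416408e+01  2.68220795e-02
 -6.19432569e+01  9.82497380e+01]
```

```bash
python3 -m handwheel '[[0,0.05,-1.1,0,0],[0,0.05,-1.1,-3,0],[0,0.05,-1.1,-3,0],[0,0.05,-1.1,-3,0]]'; python3 -c "
from plant import get_state;print(get_state()['tcp_pos'])"
```

```text
time_s: 30.25
tcp_pos: [0.3863, -0.2803, 0.1393]
eef_rot: [180.0, -0.0, -2.5]
contact_force: [-0.1, 0.3, 0.7]
gripper_width: 0.0879
gripper_force: 0.0
[ 0.38629689 -0.28025003  0.13934589]
```

```bash
python3 -m handwheel '[[0,0,0,-4,0],[0,0,0,-7,0],[0,0,0,-8.4,0],[0,0,0,-8.4,0],[0.4,0,0,-8.4,0],[0.7,0,0,-8.4,0],[1,0,0,-8.4,0],[1,0,0,-8.4,0]]' 35; python3 -m handwheel '[[1,0,0,0,0],[1,0,0,0,0],[1,0,0,0,0],[1,0,0,0,0]]'; python3 -m handwheel '[[1,0,0,0.5,0],[1,0,0,2,0],[1,0.5,1,5,0],[1,1.5,3,9,0],[1,3,6,13,0],[1,5,10,16,0],[1,6,13,16,0],[1,7,16,16,0]]'
```

```text
time_s: 31.25
tcp_pos: [0.3859, -0.2797, 0.0546]
eef_rot: [180.0, -0.0, -2.5]
contact_force: [-0.3, 0.0, 0.5]
gripper_width: 0.053
gripper_force: 0.0
time_s: 31.75
tcp_pos: [0.3858, -0.2797, 0.0542]
eef_rot: [180.0, 0.0, -2.5]
contact_force: [-0.5, -0.5, 0.6]
gripper_width: 0.0249
gripper_force: 35.0
time_s: 32.75
tcp_pos: [0.4558, -0.1183, 0.2147]
eef_rot: [-180.0, -0.0, -2.5]
contact_force: [0.4, 0.2, -2.5]
gripper_width: 0.0253
gripper_force: 35.0
```

```bash
python3 -m handwheel '[[1,0.5,3,0,0],[1,1.5,6,0,0],[1,2.5,9,0,0],[1,2.95,11.4,0,0],[1,2.95,11.4,0,0],[1,2.95,11.4,0,0]]'; python3 - <<'E'
from pl import *
s=get_state();t=s["tcp_pos"];print(t,s["gripper_width"])
p,W=wrist()
for z in(-.055,-.05,-.045): print(z,blue(p,W,t,t[2]+z))
print("A",blue(p,W,(.4875,.085),.018),"C",blue(p,W,(.478,-.095),.018))
E
```

```text
time_s: 33.5
tcp_pos: [0.4848, -0.0058, 0.2141]
eef_rot: [180.0, 0.0, -2.5]
contact_force: [-0.1, 0.6, -2.5]
gripper_width: 0.0254
gripper_force: 35.0
[ 0.4848 -0.0058  0.2141] 0.025355109482295052
-0.055 (array([ 0.4879, -0.0054,  0.0394]), np.int64(1297))
-0.05 (array([ 0.4879, -0.0052,  0.0396]), np.int64(2856))
-0.045 (array([ 0.4874, -0.0051,  0.0395]), np.int64(2826))
A (array([0.4957, 0.0777, 0.0431]), np.int64(1166)) C (array([ 0.4787, -0.0956,  0.0405]), np.int64(2061))
```

```bash
python3 -m handwheel '[[1,-0.1,0,-4,0],[1,-0.1,0,-8,0],[1,-0.1,0,-11.5,0],[1,-0.1,0,-13.5,0],[1,-0.1,0,-14.4,0],[1,-0.1,0,-14.7,0],[1,-0.1,0,-14.7,0],[1,-0.1,0,-14.7,0]]'; python3 -m handwheel '[[0.4,0,0,0,0],[0.3,0,0,0,0],[0.3,0,0,0,0],[0.3,0,0,0,0],[0.3,0,0,0,0],[0.3,0,0,2,0],[0.3,0,0,6,0],[0,0,0,10,0]]';python3 -m handwheel '[[0,0,-3,5,-10],[0,0,-9,5,-20],[0,0,-15,5,-30],[0,0,-20,5,-40],[0,0,-25,5,-50],[0,0,-25,5,-60],[0,0,-25,5,-70],[0,0,-25,5,-80]]'; python3 -m handwheel '[[0,0,0,0,-7],[0,0,0,0,-7]]'; python3 - <<'E'
from pl import *
C=clouds()
for c,(p,W) in C.items():
    for q in((.478,-.095),(.482,-.005),(.4865,.085)): print(c,"foot",q,blue(p,W,q,.018))
s=get_state();print(s["tcp_pos"],s["eef_rot"],s["joints"])
cv2.imwrite("pics/t8.png",C["top"][0][:,:,::-1])
E
```

```text
time_s: 34.55
tcp_pos: [0.4848, -0.0055, 0.0681]
eef_rot: [-180.0, -0.1, -2.5]
contact_force: [0.8, 0.3, -2.7]
gripper_width: 0.0256
gripper_force: 35.0
time_s: 35.55
tcp_pos: [0.484, -0.0058, 0.1682]
eef_rot: [180.0, 0.0, -2.5]
contact_force: [1.4, 0.1, -0.3]
gripper_width: 0.0669
gripper_force: 0.0
time_s: 36.55
tcp_pos: [0.484, -0.2559, 0.217]
eef_rot: [180.0, 0.0, -82.9]
contact_force: [-0.6, -0.4, -0.1]
gripper_width: 0.0876
gripper_force: 0.0
time_s: 36.8
tcp_pos: [0.4842, -0.2556, 0.2171]
eef_rot: [180.0, 0.0, -89.5]
contact_force: [0.8, 0.2, 0.7]
gripper_width: 0.0876
gripper_force: 0.0
top foot (0.478, -0.095) None
top foot (0.482, -0.005) (array([0.4873, 0.0591, 0.0259]), np.int64(84))
top foot (0.4865, 0.085) (array([0.4887, 0.0857, 0.0393]), np.int64(205))
side foot (0.478, -0.095) (array([ 0.4789, -0.0799,  0.0551]), np.int64(558))
side foot (0.482, -0.005) (array([ 0.476 , -0.0035,  0.0694]), np.int64(458))
side foot (0.4865, 0.085) (array([0.4687, 0.07  , 0.0509]), np.int64(255))
[ 0.4842 -0.2556  0.2172] [179.9915   0.0022 -89.3591] [ -7.3236   7.5949 -13.2008  -0.001  -69.213    7.9649]
```

```bash
python3 -m handwheel '[[0,-0.25,5,0,0],[0,-0.25,10,0,0],[0,-0.25,14,0,0],[0,-0.25,16.05,0,0],[0,-0.25,16.05,0,0],[0,-0.25,16.05,-6,0]]' 6; python3 -m handwheel '[[0,0,0,-6,0],[0,0,0,-11,0],[0,0,0,-14,0],[0,0,0,-14.7,0],[0,0,0,-14.7,0]]';python3 -c "
from plant import get_state;print(get_state()['tcp_pos'])"
```

```text
time_s: 37.65
tcp_pos: [0.4857, -0.095, 0.1605]
eef_rot: [-179.4, 0.0, -89.3]
contact_force: [0.6, 0.0, -2.1]
gripper_width: 0.0875
gripper_force: 0.0
time_s: 38.28
tcp_pos: [0.4821, -0.0955, 0.0106]
eef_rot: [180.0, -0.0, -89.5]
contact_force: [-0.7, -0.2, -0.1]
gripper_width: 0.0875
gripper_force: 0.0
[ 0.48214222 -0.09554905  0.01060141]
```

View pics/t8.png

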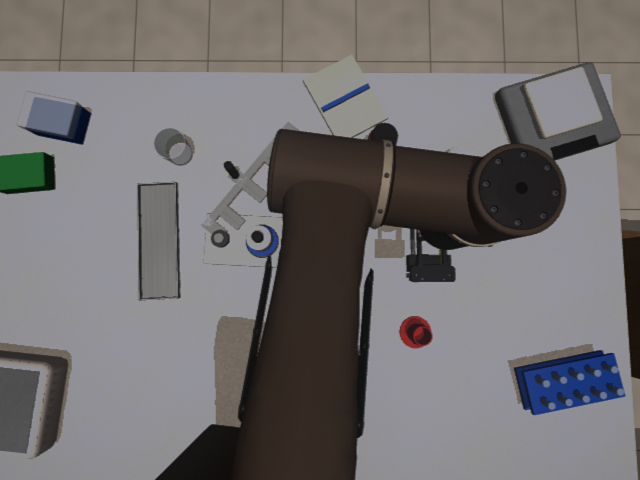

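The arm hides places 2 and 3 from above, while pot A is seated at (262,240). I'll close gently on C to centre it, release, then go over toward the fork handle for a look.

```bash
python3 -m handwheel '[[0.55,0,0,0,0],[0.55,0,0,0,0],[0.55,0,0,0,0],[0.55,0,0,0,0],[0.55,0,0,0,0],[0.55,0,0,0,0],[0.55,0,0,0,0],[0.55,0,0,0,0]]' 6;python3 -m handwheel '[[0.3,0,0,0,0],[0,0,0,0,0],[0,0,0,0,0],[0,0,0,0,0],[0,0,0,0,0],[0,0,0,0,0],[0,0,0,3,0],[0,0,0,8,0]]'; python3 -m handwheel '[[0.66,0,0,6,0],[0.66,0,0,11,0],[0.66,4,5,13,10],[0.66,8,10,13,20],[0.66,12,15,13,30],[0.66,16,20,13,40],[0.66,17.6,24,13,40],[0.66,17.6,25,13,40]]' 15;  python3 -m handwheel '[[0.66,0,0,0,0],[0.66,0,0,0,0]]'; python3 - <<'E'
from pl import *
from ring import ring
s=get_state();print(s["tcp_pos"],s["eef_rot"],s["joints"])
C=clouds(); C["wrist"]=wrist()
for c,(p,W) in C.items():
    print(c,*[blue(p,W,q,.018) for q in((.479,-.095),(.483,-.005),(.4875,.085))])
    k=near(W,(.65,.16),.06,.118,.14); print("  handle",disc(k[:,:2]) if len(k)>10 else None,np.median(k,0))
    for g in((.483,-.005),(.4875,.085)):
        k=near(W,g,.05,.124,.14); print("  knob",disc(k[:,:2]) if len(k)>10 else None)
    k=near(W,(.479,-.095),.05,.086,.098); print("  rim",disc(k[:,:2]) if len(k)>10 else None)
cv2.imwrite("pics/t9.png",C["top"][0][:,:,::-1])
E
```

```text
time_s: 39.28
tcp_pos: [0.4807, -0.0953, 0.0104]
eef_rot: [179.9, -0.0, -89.5]
contact_force: [-5.3, 1.7, 6.8]
gripper_width: 0.0481
gripper_force: 6.0
time_s: 40.28
tcp_pos: [0.4802, -0.0953, 0.0897]
eef_rot: [179.8, -0.0, -89.5]
contact_force: [1.4, 0.5, -0.1]
gripper_width: 0.0875
gripper_force: 0.0
time_s: 41.28
tcp_pos: [0.6584, 0.1576, 0.2184]
eef_rot: [179.9, 0.0, -49.4]
contact_force: [-0.4, -1.0, -0.9]
gripper_width: 0.0298
gripper_force: 0.0
time_s: 41.52
tcp_pos: [0.6574, 0.1539, 0.2207]
eef_rot: [-180.0, -0.0, -49.6]
contact_force: [-0.2, -0.7, 0.6]
gripper_width: 0.0298
gripper_force: 0.0
[0.6574 0.1539 0.2207] [-179.9891   -0.0056  -49.5612] [ 29.682   19.6786   3.2308   0.0036 -73.5405  10.7558]
top (array([ 0.4784, -0.0792,  0.054 ]), np.int64(612)) (array([ 0.4832, -0.005 ,  0.0698]), np.int64(402)) (array([0.4736, 0.0714, 0.0522]), np.int64(246))
  handle None [nan nan nan]
  knob [ 0.484  -0.0038  0.0127]
  knob [0.4887 0.0849 0.0125]
  rim [ 0.4787 -0.0943  0.0229]
side (array([ 0.4802, -0.0805,  0.0559]), np.int64(573)) (array([ 0.4772, -0.0041,  0.0694]), np.int64(460)) (array([0.4694, 0.0708, 0.0519]), np.int64(255))
  handle [0.6561 0.1546 0.0133] [0.6538 0.1523 0.1251]
  knob [ 0.4821 -0.0048  0.0141]
  knob [0.4873 0.0839 0.0138]
  rim [ 0.4773 -0.0952  0.0244]
wrist (array([ 0.4914, -0.0818,  0.0537]), np.int64(1508)) (array([ 0.4834, -0.0052,  0.0699]), np.int64(1750)) (array([0.4893, 0.0679, 0.0542]), np.int64(1348))
  handle [0.6586 0.1543 0.0112] [0.6594 0.1539 0.1264]
  knob [ 0.4862 -0.0051  0.0133]
  knob None
  rim [ 0.4806 -0.0954  0.0241]
  return _methods._mean(a, axis=axis, dtype=dtype,
  ret = um.true_divide(
```

All three pots are within about 1 mm of their places, so I'll take the fork handle and swing the arm over.

```bash
python3 -m handwheel '[[0.55,0.05,0,-5,0],[0.55,0.05,0,-10,0],[0.55,0.05,0,-14,0],[0.55,0.05,0,-16.5,0],[0.55,0.05,0,-17.3,0],[0.55,0.05,0,-17.3,0],[0.8,0.05,0,-17.3,0],[0.8,0.05,0,-17.3,0]]' 15; python3 -m handwheel '[[0.8,0,0,0,0],[0.8,0,0,0,0],[0.8,0,0,0,0]]'
```

```text
time_s: 42.68
tcp_pos: [0.659, 0.1552, 0.0486]
eef_rot: [-179.9, -0.0, -49.5]
contact_force: [-0.2, -0.2, -0.2]
gripper_width: 0.025
gripper_force: 0.0
time_s: 43.05
tcp_pos: [0.6585, 0.155, 0.0483]
eef_rot: [-180.0, -0.0, -49.5]
contact_force: [-2.4, -0.5, 5.8]
gripper_width: 0.0223
gripper_force: 15.0
```

```bash
python3 -m handwheel '[[0.8,-0.25,-1,0,0],[0.8,-0.6,-2.15,0,0],[0.8,-1.05,-3.2,0,0],[0.8,-1.5,-4.2,0,0],[0.8,-2.1,-5.2,0,0],[0.8,-2.7,-6.1,0,0],[0.8,-3.4,-7,0,0],[0.8,-4.1,-7.9,0,0]]'; python3 -m handwheel '[[0.8,-0.8,-0.8,0,0],[0.8,-1.6,-1.5,0,0],[0.8,-2.5,-2.2,0,0],[0.8,-3.45,-2.8,0,0],[0.8,-4.4,-3.35,0,0],[0.8,-5.3,-3.8,0,0],[0.8,-5.9,-4.05,0,0],[0.8,-5.9,-4.05,0,0]]'; python3 - <<'E'
from h import *
s=get_state();d=s["tcp_pos"][:2]-np.array([.4955,.1894]);print(s["tcp_pos"],np.hypot(*d),np.degrees(np.arctan2(d[1],d[0]))+66.1,s["contact_force"])
cv2.imwrite("pics/s10.png",cv2.resize(imaging.capture("side")[0][130:370,150:470],(800,600))[:,:,::-1])
E
```

```text
time_s: 44.05
tcp_pos: [0.6188, 0.0748, 0.0481]
eef_rot: [-179.9, -0.1, -49.5]
contact_force: [5.7, -2.2, 2.1]
gripper_width: 0.0218
gripper_force: 15.0
time_s: 45.05
tcp_pos: [0.5611, 0.0364, 0.0476]
eef_rot: [-179.7, -0.1, -49.5]
contact_force: [14.4, 0.8, -5.7]
gripper_width: 0.0218
gripper_force: 15.0
[0.56109878 0.03637934 0.04761683] 0.16648880185675707 -0.6955575184187524 [14.35171616  0.82628659 -5.66731235]
```

View pics/s10.png

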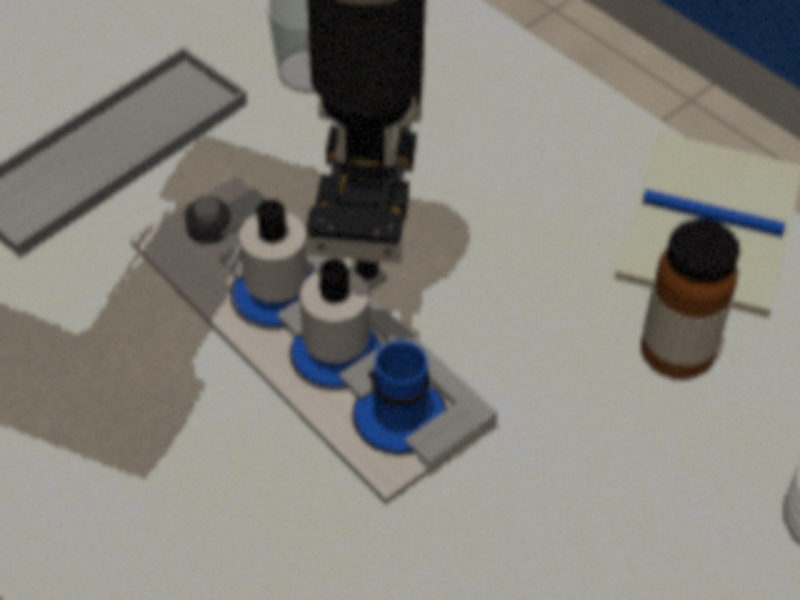

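The side view shows the comb over all three feet with the prongs either side of each neck, and the 14 N reaction says it is at its stop. I'll release and go to the middle cover.

```bash
python3 -m handwheel '[[0.55,0,0,0,0],[0.55,0,0,0,0],[0.55,0,0,0,0],[0.55,0,0,4,0],[0.55,0,0,9,0],[0.55,0,0,13,0],[0.3,0,0,16,0],[0.3,0,0,16,0]]';  python3 -m handwheel '[[0.3,-3,-2,0,10],[0.3,-6,-3.5,0,20],[0.3,-7.35,-4.15,0,30],[0.3,-7.35,-4.15,0,40],[0.3,-7.35,-4.15,0,47],[0.3,-7.35,-4.15,-3,47],[0.3,-7.35,-4.15,-3,47]]' 35; python3 - <<'E'
from pl import *
print(get_state()["tcp_pos"])
C=clouds(("side",)); C["wrist"]=wrist()
for c,(p,W) in C.items():
    for g in((.485,-.005),(.489,.085)):
        k=near(W,g,.05,.124,.14); print(c,"knob",disc(k[:,:2]) if len(k)>10 else None,np.median(k[:,2]))
    k=near(W,(.65,.0),.15,.0,.035)
    k=near(W,(.565,.037),.03,.118,.14); print("  handle",disc(k[:,:2]) if len(k)>10 else None)
E
```

```text
time_s: 46.1
tcp_pos: [0.559, 0.0356, 0.2096]
eef_rot: [-179.8, -0.1, -49.5]
contact_force: [0.6, -0.7, 0.2]
gripper_width: 0.0542
gripper_force: 0.0
time_s: 46.98
tcp_pos: [0.4823, -0.0068, 0.1747]
eef_rot: [179.9, 0.3, -2.6]
contact_force: [0.2, -0.3, 1.6]
gripper_width: 0.0609
gripper_force: 0.0
[ 0.4823 -0.0068  0.1747]
side knob [ 0.4826 -0.0039  0.0141] 0.12972896593554828
side knob [0.4853 0.0833 0.0152] 0.12984026862186748
  handle None
wrist knob [ 0.486  -0.0051  0.0129] 0.1293704372718789
wrist knob [0.4909 0.0839 0.0132] 0.12947381498845528
  handle [0.5618 0.036  0.0111]
```

```bash
python3 -m handwheel '[[0.3,0.2,0,-4,0],[0.3,0.2,0,-8,0],[0.3,0.2,0,-10.5,0],[0.3,0.2,0,-11,0],[0.3,0.2,0,-11,0],[0.6,0.2,0,-11,0],[1,0.2,0,-11,0],[1,0.2,0,-11,0]]' 40; python3 -m handwheel '[[1,0,0,0,0],[1,0,0,0,0],[1,0,0,0,0]]'
```

```text
time_s: 48.08
tcp_pos: [0.4871, -0.006, 0.0678]
eef_rot: [-180.0, -0.1, -2.5]
contact_force: [-0.5, -0.4, 0.3]
gripper_width: 0.0369
gripper_force: 0.0
time_s: 48.45
tcp_pos: [0.4869, -0.006, 0.0674]
eef_rot: [-180.0, -0.0, -2.5]
contact_force: [-0.4, 2.0, 1.9]
gripper_width: 0.0252
gripper_force: 40.0
```

```bash
python3 -m handwheel '[[1,0,0,0.5,0],[1,0,0,1.5,0],[1,0,0,3,0],[1,0,0,4.5,0],[1,0,0,6,0],[1,0,0,8,0],[1,0,0,11,0],[1,0,0,13,0]]'; python3 -m handwheel '[[1,0,0,3,0],[1,0,0,4,0],[1,0,0,4,0]]'; python3 - <<'E'
from pl import *
s=get_state();print(s["tcp_pos"],s["contact_force"],s["gripper_width"])
p,W=wrist(); cs=imaging.capture("side")[0]
cv2.imwrite("pics/x11.png",np.hstack([cv2.resize(p,(400,300)),cv2.resize(cs[130:370,150:470],(400,300))])[:,:,::-1])
E
```

```text
time_s: 49.45
tcp_pos: [0.4875, -0.0061, 0.2]
eef_rot: [-180.0, -0.2, -2.5]
contact_force: [0.6, 0.7, -1.6]
gripper_width: 0.0254
gripper_force: 40.0
time_s: 49.82
tcp_pos: [0.487, -0.006, 0.2379]
eef_rot: [-180.0, -0.1, -2.5]
contact_force: [0.8, -0.2, -1.3]
gripper_width: 0.0254
gripper_force: 40.0
[ 0.487  -0.006   0.2379] [ 0.8488 -0.1929 -1.3346] 0.025419328032068013
```

View pics/x11.png

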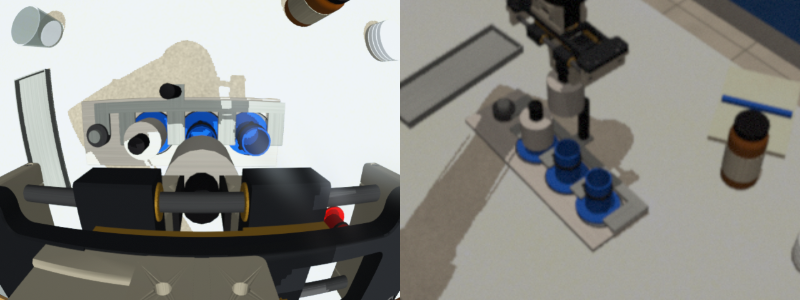

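The wrist and side halves show the middle cover in the grip with its pot left behind under the fork, beside the still covered pot at place 1. Now it goes to the tray.

```bash
python3 -m handwheel '[[1,0.5,3,0,0],[1,1.5,8,0,0],[1,2.5,13,0,0],[1,3.5,18,0,0],[1,4.5,23,0,0],[1,5.5,28,0,0],[1,6.5,33,0,0],[1,7.3,35.9,0,0]]'; python3 -m handwheel '[[1,0,0,-4,0],[1,0,0,-9,0],[1,0,0,-13,0],[1,0,0,-16.5,0],[1,0,0,-18.5,0],[1,0,0,-19.6,0],[1,0,0,-20.2,0],[1,0,0,-20.2,0]]'; python3 -c "
from plant import get_state;s=get_state();print(s['tcp_pos'],s['joints'])"
```

```text
time_s: 50.92
tcp_pos: [0.5593, 0.3548, 0.2349]
eef_rot: [179.9, 0.1, -2.5]
contact_force: [0.4, 0.1, -0.7]
gripper_width: 0.0253
gripper_force: 40.0
time_s: 51.92
tcp_pos: [0.56, 0.3531, 0.0356]
eef_rot: [-180.0, -0.0, -2.5]
contact_force: [0.3, 0.0, -0.4]
gripper_width: 0.025
gripper_force: 40.0
[0.55999854 0.35310825 0.03557322] [ 4.90799806e+01  2.66448724e+01 -1.17018674e+01  1.08004196e-02
 -5.16233535e+01  3.83974609e+01]
```

```bash
python3 -m handwheel '[[1,0,0,-0.15,0],[0.4,0,0,-0.15,0],[0.3,0,0,-0.15,0],[0.3,0,0,-0.15,0],[0.3,0,0,-0.15,0],[0.3,0,0,3,0],[0.3,0,0,8,0],[0.3,0,0,14,0]]'; python3 -m handwheel '[[0.3,-1,-5,1,0],[0.3,-2,-10,1,0],[0.3,-3.5,-15,1,0],[0.3,-5,-20,1,0],[0.3,-6.5,-25,1,0],[0.3,-7,-26.9,1,0],[0.3,-7,-26.9,1,0],[0.3,-7,-26.9,1,0]]'; python3 - <<'E'
from pl import *
print(get_state()["tcp_pos"])
p,W=wrist(); C=clouds()
k=near(W,(.489,.085),.05,.124,.14); print("knob",disc(k[:,:2]),np.median(k[:,2]))
for c in C:
    k=near(C[c][1],(.56,.353),.06,.085,.12); print(c,"tray knob",disc(k[:,:2]) if len(k)>9 else 0,len(k),np.median(k[:,2]))
E
```

```text
time_s: 52.92
tcp_pos: [0.5592, 0.3523, 0.1758]
eef_rot: [179.9, 0.1, -2.5]
contact_force: [1.6, 2.3, 1.0]
gripper_width: 0.0616
gripper_force: 0.0
time_s: 53.92
tcp_pos: [0.4903, 0.0845, 0.1854]
eef_rot: [-180.0, -0.0, -2.5]
contact_force: [0.6, 0.3, 0.3]
gripper_width: 0.0612
gripper_force: 0.0
[0.4903 0.0845 0.1854]
knob [0.4911 0.0842 0.013 ] 0.12945692082219162
top tray knob 0 0 nan
side tray knob [0.5557 0.3514 0.0153] 88 0.0956684491170431
  return _methods._mean(a, axis=axis, dtype=dtype,
  ret = ret.dtype.type(ret / rcount)
```

```bash
python3 -m handwheel '[[0.3,0,0,-4,0],[0.3,0,0,-8,0],[0.3,0,0,-11,0],[0.3,0,0,-11.8,0],[0.3,0,0,-11.8,0],[0.6,0,0,-11.8,0],[1,0,0,-11.8,0],[1,0,0,-11.8,0]]' 40; python3 -m handwheel '[[1,0,0,0,0],[1,0,0,0,0],[1,0,0,0,0]]';  python3 -m handwheel '[[1,0,0,0.5,0],[1,0,0,1.5,0],[1,0,0,3,0],[1,0,0,4.5,0],[1,0,0,6,0],[1,0,0,8,0],[1,0,0,11,0],[1,0,0,13,0]]'; python3 -m handwheel '[[1,0,0,3,0],[1,0,0,4,0],[1,0,0,4,0]]'; python3 - <<'E'
from pl import *
C=clouds(("side",))
for c in C:
  for g in((.487,.085),(.482,-.005),(.478,-.095)):
    for z in(.092,.13):
        k=near(C[c][1],g,.03,z-.006,z+.006); print(c,g,z,len(k),disc(k[:,:2]) if len(k)>20 else 0)
E
```

```text
time_s: 55.08
tcp_pos: [0.4901, 0.084, 0.0679]
eef_rot: [-180.0, -0.1, -2.5]
contact_force: [0.4, 0.3, -0.1]
gripper_width: 0.0369
gripper_force: 0.0
time_s: 55.45
tcp_pos: [0.4899, 0.084, 0.0675]
eef_rot: [-180.0, -0.0, -2.5]
contact_force: [-1.5, 1.8, 2.9]
gripper_width: 0.0253
gripper_force: 40.0
time_s: 56.45
tcp_pos: [0.4905, 0.084, 0.2001]
eef_rot: [-179.9, -0.2, -2.5]
contact_force: [0.6, -0.6, -1.4]
gripper_width: 0.0254
gripper_force: 40.0
time_s: 56.82
tcp_pos: [0.49, 0.084, 0.238]
eef_rot: [-179.9, -0.1, -2.5]
contact_force: [-0.5, -0.2, -1.7]
gripper_width: 0.0253
gripper_force: 40.0
side (0.487, 0.085) 0.092 120 [0.4878 0.0841 0.0251]
side (0.487, 0.085) 0.13 0 0
side (0.482, -0.005) 0.092 119 [ 0.4822 -0.0063  0.0249]
side (0.482, -0.005) 0.13 0 0
side (0.478, -0.095) 0.092 121 [ 0.478  -0.0901  0.024 ]
side (0.478, -0.095) 0.13 0 0
```

```bash
python3 -m handwheel '[[1,-0.5,2,0,0],[1,-1.5,6,0,0],[1,-2.5,11,0,0],[1,-4,16,0,0],[1,-5.5,21,0,0],[1,-6.5,25,0,0],[1,-7,26.9,0,0],[1,-7,26.9,0,0]]'; python3 -m handwheel '[[1,0,0,-4,0],[1,0,0,-9,0],[1,0,0,-13,0],[1,0,0,-16.5,0],[1,0,0,-18.5,0],[1,0,0,-19.6,0],[1,0,0,-20.3,0],[1,0,0,-20.3,0]]'; python3 -m handwheel '[[1,0,0,0,0],[0.4,0,0,0,0],[0.3,0,0,0,0],[0.3,0,0,0,0],[0.3,0,0,0,0],[0.3,0,0,3,0],[0.3,0,0,8,0],[0.3,0,0,14,0]]'
```

```text
time_s: 57.88
tcp_pos: [0.4191, 0.3533, 0.2359]
eef_rot: [179.9, 0.1, -2.4]
contact_force: [0.3, -0.6, -0.4]
gripper_width: 0.0254
gripper_force: 40.0
time_s: 58.88
tcp_pos: [0.4203, 0.353, 0.0349]
eef_rot: [-179.9, -0.0, -2.5]
contact_force: [-0.5, -0.1, -0.6]
gripper_width: 0.0252
gripper_force: 40.0
time_s: 59.88
tcp_pos: [0.4193, 0.3521, 0.175]
eef_rot: [179.9, 0.1, -2.5]
contact_force: [0.7, 0.8, -0.1]
gripper_width: 0.0616
gripper_force: 0.0
```

Next I'll check the pots with the arm away from the stand, and the covers in the tray.

```bash
python3 - <<'E' 2>/dev/null
from pl import *
print(get_state()["tcp_pos"])
C=clouds(); C["w"]=wrist()
for c in C:
  for g in((.4876,.0859),(.4831,-.0041),(.4791,-.0939)):
    k=near(C[c][1],g,.04,.086,.098); print(c,g,len(k),disc(k[:,:2]) if len(k)>20 else 0)
  for g in((.42,.353),(.56,.353)):
    k=near(C[c][1],g,.05,.088,.11); print(c,"cover",len(k),disc(k[:,:2]) if len(k)>9 else 0,np.median(k[:,2]) if len(k) else 0)
E
```

```text
[0.4193 0.3521 0.175 ]
top (0.4876, 0.0859) 75 [0.4885 0.0858 0.023 ]
top (0.4831, -0.0041) 75 [ 0.4835 -0.0047  0.0227]
top (0.4791, -0.0939) 74 [ 0.4793 -0.0883  0.0226]
top cover 0 0 0
top cover 97 [0.5563 0.3541 0.0135] 0.0966944634849658
side (0.4876, 0.0859) 126 [0.486  0.0856 0.0249]
side (0.4831, -0.0041) 129 [ 0.4814 -0.0047  0.0247]
side (0.4791, -0.0939) 130 [ 0.4773 -0.0895  0.0254]
side cover 88 [0.419  0.3515 0.0155] 0.0954711309526282
side cover 80 [0.5551 0.3515 0.0138] 0.09552501276158447
w (0.4876, 0.0859) 583 [0.4904 0.0853 0.0237]
w (0.4831, -0.0041) 0 0
w (0.4791, -0.0939) 0 0
w cover 858 [0.4213 0.3534 0.0131] 0.09633286109165723
w cover 899 [0.5587 0.3538 0.013 ] 0.0964422011485754
```

Both covers stand upright in the tray and all pots are open. The pot on place 3 moved about 5 mm toward the hinge, so I'll re-centre it once the fork is clear. Now for the fork.

```bash
python3 -m handwheel '[[0.3,2,-4,3,0],[0.3,4,-9,3,0],[0.3,6,-14,3,0],[0.3,8.5,-19,3,0],[0.3,11,-24,3,0],[0.3,13,-29,3,0],[0.3,14.2,-31.7,3,0],[0.3,14.2,-31.7,3,0]]'; python3 -m handwheel '[[0.3,0,0,-4,0],[0.3,0,0,-9,0],[0.3,0,0,-13,0],[0.3,0,0,-15.2,0],[0.3,0,0,-15.7,0],[0.3,0,0,-15.7,0],[0.6,0,0,-15.7,0],[0.8,0,0,-15.7,0]]' 15; python3 -m handwheel '[[0.8,0,0,0,0],[0.8,0,0,0,0],[0.8,0,0,0,0]]'
```

```text
time_s: 61.02
tcp_pos: [0.5616, 0.0338, 0.2027]
eef_rot: [179.9, 0.1, -2.7]
contact_force: [-0.5, 0.4, -0.1]
gripper_width: 0.0613
gripper_force: 0.0
time_s: 62.02
tcp_pos: [0.5623, 0.0361, 0.0483]
eef_rot: [-180.0, -0.1, -2.5]
contact_force: [1.2, -0.1, 0.1]
gripper_width: 0.0467
gripper_force: 0.0
time_s: 62.4
tcp_pos: [0.5619, 0.0363, 0.0474]
eef_rot: [-180.0, -0.0, -2.5]
contact_force: [-1.3, 2.8, 2.1]
gripper_width: 0.0215
gripper_force: 15.0
```

```bash
python3 -m handwheel '[[0.8,1,0.5,0,0],[0.8,2,1.06,0,0],[0.8,2.9,1.7,0,0],[0.8,3.8,2.37,0,0],[0.8,4.65,3.1,0,0],[0.8,5.45,3.9,0,0],[0.8,6.2,4.75,0,0],[0.8,6.9,5.65,0,0]]'; python3 -m handwheel '[[0.8,0.6,0.95,0,0],[0.8,1.15,1.9,0,0],[0.8,1.65,2.9,0,0],[0.8,2.05,3.95,0,0],[0.8,2.4,5,0,0],[0.8,2.65,6.1,0,0],[0.8,2.9,7.3,0,0],[0.8,3,8.4,0,0]]'; python3 -m handwheel '[[0.5,0,0,0,0],[0.3,0,0,0,0],[0.3,0,0,0,0],[0.3,0,0,0,0],[0.3,0,0,4,0],[0.3,0,0,9,0],[0.3,0,0,15,0],[0.3,0,0,15,0]]'; python3 - <<'E' 2>/dev/null
from pl import *
print(get_state()["tcp_pos"])
C=clouds(); C["w"]=wrist()
for c in C:
  for g in((.4876,.0859),(.4831,-.0041),(.4791,-.0939)):
    k=near(C[c][1],g,.04,.086,.098); print(c,g,len(k),disc(k[:,:2]) if len(k)>20 else 0)
  k=near(C[c][1],(.66,.177),.05,.118,.14); print(c,"handle",disc(k[:,:2]) if len(k)>9 else 0)
E
```

```text
time_s: 63.4
tcp_pos: [0.6345, 0.0913, 0.0476]
eef_rot: [179.9, -0.2, -2.5]
contact_force: [9.5, -9.9, -1.2]
gripper_width: 0.0219
gripper_force: 15.0
time_s: 64.4
tcp_pos: [0.6614, 0.1773, 0.0476]
eef_rot: [-180.0, -0.0, -2.5]
contact_force: [1.8, -2.5, 4.9]
gripper_width: 0.0214
gripper_force: 15.0
time_s: 65.4
tcp_pos: [0.6637, 0.1772, 0.2038]
eef_rot: [-179.7, -0.5, -2.5]
contact_force: [0.8, 0.7, 0.2]
gripper_width: 0.0614
gripper_force: 0.0
[0.6637 0.1772 0.2038]
top (0.4876, 0.0859) 79 [0.4885 0.0854 0.0228]
top (0.4831, -0.0041) 78 [ 0.4836 -0.0047  0.0228]
top (0.4791, -0.0939) 77 [ 0.4802 -0.089   0.0228]
top handle [0.66   0.1797 0.0112]
side (0.4876, 0.0859) 122 [0.4864 0.0849 0.0252]
side (0.4831, -0.0041) 127 [ 0.4835 -0.0061  0.0248]
side (0.4791, -0.0939) 133 [ 0.478  -0.0897  0.0241]
side handle [0.6585 0.1769 0.0128]
w (0.4876, 0.0859) 0 0
w (0.4831, -0.0041) 0 0
w (0.4791, -0.0939) 0 0
w handle [0.662  0.1788 0.0109]
```

```bash
python3 -m handwheel '[[0.2,-3,-4,0,0],[0.2,-6,-9,0,0],[0.2,-9,-14,0,0],[0.2,-12,-18,0,0],[0.2,-15,-23,0,0],[0.2,-18,-27.2,0,0],[0.2,-18,-27.2,0,0],[0.2,-18,-27.2,0,0]]' 6; python3 -m handwheel '[[0.2,0,0,-2,0],[0.2,0,0,-2,0],[0.2,0,0,-2,0]]'
```

```text
time_s: 66.55
tcp_pos: [0.4804, -0.0958, 0.1965]
eef_rot: [180.0, 0.1, -2.6]
contact_force: [-0.2, -0.1, 0.2]
gripper_width: 0.0701
gripper_force: 0.0
time_s: 66.92
tcp_pos: [0.4812, -0.0952, 0.1773]
eef_rot: [180.0, 0.0, -2.5]
contact_force: [-0.4, 0.5, 0.1]
gripper_width: 0.0702
gripper_force: 0.0
```

```bash
python3 -m handwheel '[[0.2,0,0,-5,0],[0.2,0,0,-10,0],[0.2,0,0,-14,0],[0.2,0,0,-16,0],[0.2,0,0,-16.5,0],[0.2,0,0,-16.5,0]]' 8; python3 -m handwheel '[[0.55,0,0,0,0],[0.55,0,0,0,0],[0.55,0,0,0,0],[0.55,0,0,0,0],[0.55,0,0,0,0],[0.55,0,0,0,0],[0.55,0,0,0,0],[0.55,0,0,0,0]]'; python3 -m handwheel '[[0.3,0,0,0,0],[0.2,0,0,0,0],[0.2,0,0,0,0],[0.2,0,0,0,0],[0.2,0,0,3,0],[0.2,0,0,8,0],[0.2,0,0,13,0],[0.2,0,0,18,0]]'; python3 -m handwheel '[[0,-1,-5,2,0],[0,-1,-10,2,0],[0,0,-16,2,0],[0,0,-22,2,0],[0,0,-25,2,0],[0,0,-25,2,0],[0,0,-25,2,0],[0,0,-25,2,0]]'; python3 - <<'E' 2>/dev/null
from pl import *
print(get_state()["tcp_pos"])
C=clouds()
for c in C:
  p,W=C[c]
  for g in((.4876,.0859),(.4831,-.0041),(.4791,-.0939)):
    k=near(W,g,.04,.086,.098); f=near(W,g,.046,.0155,.022); print(c,g,len(k),disc(k[:,:2]) if len(k)>20 else 0,"foot",disc(f[:,:2]) if len(f)>20 else 0,f[:,2].std())
a,b=C["top"][0],C["side"][0]
cv2.imwrite("pics/f14.png",np.hstack([cv2.resize(a[100:330,110:400],(400,317)),cv2.resize(b[100:354,110:430],(400,317))])[:,:,::-1])
E
```

```text
time_s: 67.68
tcp_pos: [0.4815, -0.0954, 0.0128]
eef_rot: [180.0, -0.0, -2.5]
contact_force: [0.1, -0.1, 0.2]
gripper_width: 0.0698
gripper_force: 0.0
time_s: 68.68
tcp_pos: [0.4816, -0.0954, 0.013]
eef_rot: [-180.0, -0.1, -2.5]
contact_force: [-1.5, 2.1, 7.6]
gripper_width: 0.0459
gripper_force: 7.8
time_s: 69.68
tcp_pos: [0.4804, -0.0957, 0.1939]
eef_rot: [-180.0, 0.0, -2.5]
contact_force: [0.5, -0.1, -0.6]
gripper_width: 0.0699
gripper_force: 0.0
time_s: 70.68
tcp_pos: [0.4809, -0.3447, 0.2125]
eef_rot: [-180.0, -0.0, -2.5]
contact_force: [-0.8, -0.5, 0.6]
gripper_width: 0.0876
gripper_force: 0.0
[ 0.4809 -0.3447  0.2125]
top (0.4876, 0.0859) 79 [0.4887 0.0854 0.0229] foot [0.4859 0.0861 0.044 ] 0.001685722615435184
top (0.4831, -0.0041) 75 [ 0.4835 -0.0046  0.0227] foot [ 0.4824 -0.0025  0.0442] 0.0017290313777824035
top (0.4791, -0.0939) 56 [ 0.4793 -0.0935  0.0226] foot [ 0.4769 -0.0958  0.0431] 0.0016757326281169182
side (0.4876, 0.0859) 120 [0.4887 0.0827 0.0253] foot [0.4842 0.0859 0.0425] 0.0017291152474385274
side (0.4831, -0.0041) 115 [ 0.4824 -0.0057  0.0248] foot [ 0.4794 -0.0025  0.0435] 0.001725679685583469
side (0.4791, -0.0939) 132 [ 0.4789 -0.0955  0.0248] foot [ 0.4785 -0.096   0.0444] 0.001658455887087257
```

View pics/f14.png

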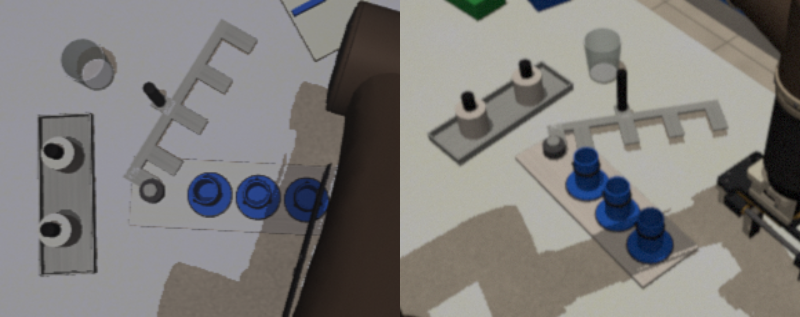

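The final view shows three open pots upright, centred on their places within about 1 mm, both covers standing in the tray, and the fork swung clear. Handing in.

```bash
python3 -c "
from plant import r;print(r.close_job())"
```

```text
the job is handed in; nothing more can be done
None
```

The job is handed in at about 71 s of robot time: all three pots stand open and upright, within about 1 mm of their marked places, both covers are upright in the steel tray, and the fork arm is well clear at about 1.1 rad; the fork swing pushed the place 3 pot about 5 mm, so I re-centred it before handing in.

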